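Fill the bridge ice bucket from the counter ice bin and ring for the steward

TASK

The pilot wants iced water on the bridge: slide the ice bin's lid fully open, take the scoop and move every ice cube from the bin into the steel ice bucket with it - never touch the ice with the fingers. Then lay the scoop flat in its black drip tray again and slide the lid fully shut, and last of all press the desk bell's plunger right down to ring for the steward. Leave the chart weight, stopwatch, amber filter and mug where they are.

Things in the scene. Friction and masses are not known exactly. Their poses are not given: they have to be found in the camera images.
- bin: Fixed steel counter ice bin, 224 (x) x 236 (y) x 84 mm high; origin: centre of underside. Open well in its front half, x -104 to -8, y -110 to +110 mm, walls 8 mm, rim z 84 mm (lid rails at y +-116 mm: z 91 mm). Dark floor, flat at z 14 mm for y -10 to +110 mm; for y -10 to -110 mm a 20 degree slope up to z 50 mm. End wall at y +110 upright. Rear half: flat deck, z 84 mm, for the open lid.
- well_end (a point): Middle of the line where the well's flat floor meets its upright end wall: bin frame x -56, y +110, z 14 mm; axes as the bin's. The scoop goes in over the slope, midway across, nose down some 20 degrees to the bin's +y, and sweeps along the floor towards this wall; cubes stopped by the wall, or by cubes before it, climb the lip. They slide down the slope by themselves.
- lid (a joint): The bin's flat steel lid, 112 x 228 x 4 mm, slides on its rails along the bin's +x; 0 = shut over the well, 0.108 m = fully open, on the deck. Starts shut or ajar by up to 25 mm. It stays where it is left; it takes about 2 N to slide.
- lid_grip (a point): Centre of the black upright grip bar on the lid, 14 mm thick (bin's x) x 70 mm long (bin's y), standing 28 mm above the lid's top; this point is 10 mm below the bar's top, 106 mm above the bin's underside. It moves with the lid.
- scoop: Loose aluminium scoop, about 140 g; origin: centre of the pan's underside, x to the nose, z up. Pan x -30 to +30 mm, 86 mm wide outside (81 inside), floor 2.5 mm, thinned to a 0.8 mm lip at x +30; back and side walls 37 mm high, the sides starting 18 mm behind the lip; nose open. Holds 6 cubes (2 rows of 3); swept in fuller, cubes ride up on it and may fall beside the bin.
- scoop_grip (a point): Point to grip, on the middle line of the black flat-sided handle: scoop frame x -62, y 0, z 57 mm; axes as the scoop's. Handle 18 mm wide (scoop's y), 22 mm thick, rising backwards at 40 degrees to the pan from x -30, z 30 to x -118, z 104 mm. Grip across its width, tool along the scoop's -z, with a firm grip (100 N).
- tray: Black plastic drip tray for the scoop, fixed, 100 (x) x 116 (y) x 14 mm high outside, walls and floor 3 mm. Origin: centre of its underside. The scoop starts lying flat in it with its nose to the tray's +x, the handle reaching out over the -x edge; it must end lying flat inside it.
- bucket: Loose open steel ice bucket, 0.7 kg, 115 mm high, outside radius 60 mm at the foot and 76 mm at the rim, walls 4 mm, bottom 5 mm, two thin drop handles on its sides. Origin: centre of its underside. It stands left (+y) of the bin or right of it, the bell on the other side.
- plunger (a joint): The desk bell's spring plunger; 0 = up, 0.006 m = pressed down to its stop, which takes about 5 N; it springs back.
- plunger_top (a point): Centre of the top of the plunger's head (18 mm across) on the chrome desk bell, which has a black base 84 mm across screwed to the counter and changes places with the bucket from start to start; 60 mm above the counter when up. The dome below it tops out 47 mm above the counter.
- ice0: Ice cube, 26 mm, edges bevelled 5 mm, 16 g, wet and slippery (friction about 0.2 on everything). Origin: its centre. Starts on the flat floor of the bin's well. Not all of the nine cubes are there in every start.
- ice1: Ice cube, 26 mm, edges bevelled 5 mm, 16 g, wet and slippery (friction about 0.2 on everything). Origin: its centre. Starts on the flat floor of the bin's well. Not all of the nine cubes are there in every start.
- ice2: Ice cube, 26 mm, edges bevelled 5 mm, 16 g, wet and slippery (friction about 0.2 on everything). Origin: its centre. Starts on the flat floor of the bin's well. Not all of the nine cubes are there in every start.
- ice3: Ice cube, 26 mm, edges bevelled 5 mm, 16 g, wet and slippery (friction about 0.2 on everything). Origin: its centre. Starts on the flat floor of the bin's well. Not all of the nine cubes are there in every start.
- ice4: Ice cube, 26 mm, edges bevelled 5 mm, 16 g, wet and slippery (friction about 0.2 on everything). Origin: its centre. Starts on the flat floor of the bin's well. Not all of the nine cubes are there in every start.
- ice5: Ice cube, 26 mm, edges bevelled 5 mm, 16 g, wet and slippery (friction about 0.2 on everything). Origin: its centre. Starts on the flat floor of the bin's well. Not all of the nine cubes are there in every start.
- ice6: Ice cube, 26 mm, edges bevelled 5 mm, 16 g, wet and slippery (friction about 0.2 on everything). Origin: its centre. Starts on the flat floor of the bin's well. Not all of the nine cubes are there in every start.
- ice7: Ice cube, 26 mm, edges bevelled 5 mm, 16 g, wet and slippery (friction about 0.2 on everything). Origin: its centre. Starts on the flat floor of the bin's well. Not all of the nine cubes are there in every start.
- ice8: Ice cube, 26 mm, edges bevelled 5 mm, 16 g, wet and slippery (friction about 0.2 on everything). Origin: its centre. Starts on the flat floor of the bin's well. Not all of the nine cubes are there in every start.
- weight: Bystander: brass chart weight with cork base, 58 mm across, 44 mm high. Origin: centre of underside.
- stopwatch: Bystander: steel stopwatch lying flat, 54 mm across, 13 mm high. Origin: centre of underside.
- filter: Bystander: amber telescope filter in a black ring, 42 mm across, 8 mm high. Origin: centre of underside.
- mug: Bystander: white mug, 80 mm across, 95 mm high. Origin: centre of underside.
Not all that is in view belongs to the job. What is shaped like the scoop but red is not meant.

How it is judged:
By the outcome, as a careful person would: the job done as asked, in the order asked, and still so for the second after the job is handed in, with the robot touching nothing.
Of ice0, ice1, ice2, ice3, ice4, ice5, ice6, ice7, ice8 only 6 to 9 are there at a start; the rules pass over those that are not, and their reading is None.
At some moment in a run one of bucket may be knocked a few centimetres aside while the robot is not near it.
It also fails if it takes over 192 s, if anything falls off the work surface, if the arm or the gripper's body presses on something with over 40 N, if the wrist force passes 120 N, or if a joint passes its speed limit or range.

ROBOT

A 6-joint arm with a two-finger parallel gripper is mounted at the origin on the work surface. World frame = base frame: x ahead of the robot, y to its left, z up, the work surface at z = 0. Lengths are in mm, angles in rad, forces in N, time in s.
With the tool pointing down it reaches from about 300 to 775 mm from the base axis. Payload 14.6 kg.
Tool frame: the origin (TCP) lies midway between the tips of the shut fingers; the grasp point (between the pads) lies 19 mm behind it (manip.grasp_offset is the distance from the TCP to the grasp point, in mm); z points along the fingers, y is the line along which they close (so a half turn about z gives the same grasp; the last joint's range is limited). The gripper opens to 94 mm and grips with 3 to 60 N. Pads are 16 mm wide; open, the fingers measure 119 mm over their backs; the gripper's body (75 mm by 177 mm) begins 78 mm behind the grasp point.
Start: joints at [-0.067, 0.3, 1.521, -0, 1.321, -0.067], TCP at [549.99, -0.002, 205.446] pointing down, gripper open.
Joint ranges: [-3.03, 3.03], [-0.79, 2.21], [0.23, 2.52], [-1.04, 4.18], [0, 3.07], [-2.55, 2.55]. Speed limits (rad/s): [2.22, 2.22, 2.57, 3.14, 3.14, 3.14].

INTERFACE

Orientations are given as [roll, pitch, yaw] about the fixed x, y, z axes, in that order (R = Rz(yaw) Ry(pitch) Rx(roll)).
In Python, from cell import manip, viewer gives the robot as it stands. The module is installed in compiled form; this text tells all that it offers.
- The arm moves only by the tool move_arm, never from a script. Its argument "moves" is a list of rows, each a list of 4 numbers: the shift along the tool's x, y, z in m, then the turn about the tool's z in rad. A call has 1 to 12 rows; each row is the pose to reach, as a shift and turn from the pose commanded when the call began, along the tool's axes at that moment; what a row does not reach only later rows make up. A row lasts 1/10 s, in which the tool goes at most 50 mm and 8.59 degrees, less where a joint would pass 70% of its speed; a pose out of reach is approached as far as the arm can. A call with a gripper value outside its range is refused whole. "jaw" is the finger opening in m, from 0 to 0.094, set as the call begins (left out, the last holds). The fingers move at their own pace and stop on an object; "squeeze" is the grip in N (left out, the last holds). Time passes only in rows, so rows that repeat a pose let the fingers close. It gives the time, the measured TCP pose, the force, the opening and the grip force at its end, in the units of the state.
- manip.read_state(): the state, without advancing time (a new reading comes with each control period).
- viewer.camera(name): name is "scene" or "side" or "wrist"; returns a dict with "frame" (420x560x3 uint8, blue, green, red), "z_map" (420x560 float32, mm along the optical axis (not along the pixel's ray), 0 where there is no reading), "fx", "fy", "cx", "cy" (pixels), "D" ([k1, k2, p1, p2, k3] as OpenCV has them; the pictures are not rectified), "origin" and "orientation" of the camera in the world. Camera axes: x right, y down, z forward; pixel columns grow to the right and rows downward; lengths in mm; the calibration is good to about 2 mm. A picture is of the moment at which its call begins.
- manip.sign_off(): hands the job in; it is judged then, once.
The state is a dict: "clock": time; "joints": joint angles; "qd": joint speeds; "effort": joint torques, N m; "eef_pos": TCP position; "eef_rot": TCP orientation; "wrist_force": force on the tool from outside, world axes, zero at the start; "moment": the same for the moment, N m; "finger_gap": finger opening in mm; "finger_force": force on a finger pad.
Only numpy, scipy, OpenCV 4.12 (cv2) and the standard library are available. Lean on these libraries where they do the work, as an engineer would, in place of code of your own. Each camera call takes 0.05 s, during which the arm holds its last target. There are 200 camera calls.

## Working session

There is one attempt and no reset: what is moved stays moved. The work goes in short steps, Python scripts to look and compute and a tool call to move; the robot and the scene stay as the last step left them, time stands still between calls to the robot, and variables do not carry over. Pictures are saved under pics/ and viewed, at most 14 in all, crops included, and the job is handed in when it is done.

Besides the shell and the picture viewer there is one more tool, called after ">>>" by a JSON object that holds its "fn" and its "kwargs", one argument or row to a line. move_arm: Moves the arm, as the interface text tells. Its arguments: {"type":"object","properties":{"moves":{"type":"array"},"jaw":{"type":"number"},"squeeze":{"type":"number"}},"required":["moves"]}

```bash
mkdir -p pics; cat > h.py <<'E'
import numpy as np, cv2
from cell import manip, viewer
from scipy.spatial.transform import Rotation as R
def rot(o):
    o=np.array(o,float)
    if o.shape==(3,3): return o
    if o.size==4: print('quat',o)
    return R.from_euler('xyz',o).as_matrix()
def snap(name,fn=None):
    c=viewer.camera(name)
    if fn: cv2.imwrite('pics/'+fn,c['frame'])
    return c
def cloud(c):
    """world xyz per pixel (HxWx3), nan without reading"""
    h,w=c['z_map'].shape
    u,v=np.meshgrid(np.arange(w),np.arange(h))
    K=np.array([[c['fx'],0,c['cx']],[0,c['fy'],c['cy']],[0,0,1.]])
    p=cv2.undistortPoints(np.stack([u,v],-1).reshape(-1,1,2).astype(np.float64),K,np.array(c['D'],float)).reshape(h,w,2)
    z=c['z_map'].astype(float).copy(); z[z<=0]=np.nan
    P=np.dstack([p[...,0]*z,p[...,1]*z,z])
    return P@rot(c['orientation']).T+np.array(c['origin'],float)
E
python3 - <<'E'
from h import *
for n in ('scene','side'):
    c=snap(n,n+'1.png'); P=cloud(c); np.savez(n+'1.npz',P=P,f=c['frame']); print(n,c['origin'],c['orientation'],c['fx'])
print(manip.read_state(),manip.grasp_offset)
E
```

```text
scene [1208.2636443  -157.49784932  588.80045098] [-2.16097007  0.01070126  1.41052543] 392.73571218182923
side [  19.36350449  746.51809903 1156.11252069] [-2.42198135e+00 -7.27465497e-05 -2.61236869e+00] 508.9615590939793
{'clock': 0.1, 'joints': array([-6.66255158e-02,  3.00380260e-01,  1.52152357e+00,  2.97121018e-05,
        1.32072301e+00, -6.66122598e-02]), 'qd': array([ 0.00181527, -0.00020036, -0.00144931, -0.0003219 ,  0.00147105,
        0.00162308]), 'effort': array([ 1.84928511e-03, -5.32644153e+01, -3.53284299e+01,  7.10431044e-02,
        2.34944851e-02, -7.30603051e-05]), 'eef_pos': array([5.49756794e+02, 7.06893619e-03, 2.04960494e+02]), 'eef_rot': array([-3.14056268e+00, -9.75549628e-05,  1.57077565e+00]), 'wrist_force': array([-0.21497482,  0.2845536 ,  0.50866036]), 'moment': array([-0.00325424,  0.01832968, -0.00254159]), 'finger_force': 0.0, 'finger_gap': 94.23848487084535} 18.8
```

View pics/scene1.png

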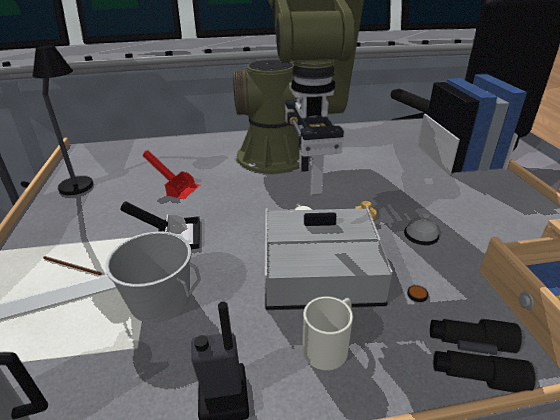

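View pics/side1.png

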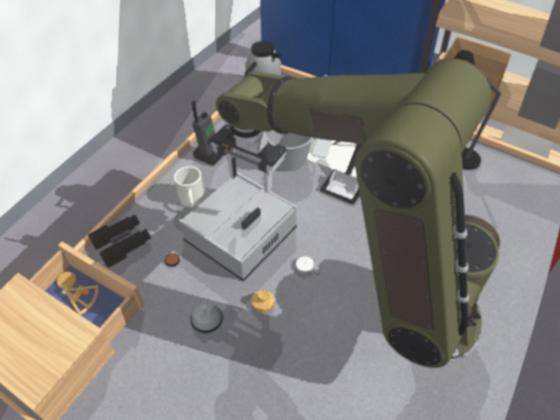

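```bash
cat >> h.py <<'E'
def ortho(sets,fn,x0,x1,y0,y1,s,zmax=200):
    """top view, s px/mm; rows: x decreasing downwards, cols: y decreasing to the right"""
    H,W=int((x1-x0)*s),int((y1-y0)*s); im=np.zeros((H,W,3),np.uint8)
    for P,f in sets:
        p=P.reshape(-1,3); q=f.reshape(-1,3)
        m=np.isfinite(p[:,2])&(p[:,2]<zmax)&(p[:,0]>x0)&(p[:,0]<x1)&(p[:,1]>y0)&(p[:,1]<y1)
        p=p[m];q=q[m];o=np.argsort(p[:,2])
        for a,b in zip(p[o],q[o]):
            r=int((x1-a[0])*s);c=int((y1-a[1])*s); im[max(r-1,0):r+2,max(c-1,0):c+2]=b
    cv2.imwrite('pics/'+fn,im)
E
python3 - <<'E'
from h import *
S=np.load('scene1.npz');D=np.load('side1.npz')
ortho([(D['P'],D['f']),(S['P'],S['f'])],'top1.png',250,850,-400,400,1.0,150)
for n,p in (('S',S['P']),('D',D['P'])):
    def sel(x0,x1,y0,y1,z0,z1):
        q=p.reshape(-1,3); return q[(q[:,0]>x0)&(q[:,0]<x1)&(q[:,1]>y0)&(q[:,1]<y1)&(q[:,2]>z0)&(q[:,2]<z1)]
    for nm,px in (('S',[(320,212),(320,217),(265,212),(378,212),(389,275),(265,280),(150,240),(422,222),(130,210),(180,222),(185,240)]),('D',[(250,217),(250,212),(240,180),(180,230),(295,222),(238,265),(207,312),(345,185),(295,135)])):
        if nm==n:
            for a in px: print(n,a,np.round(p[a[1],a[0]],1))
E
```

```text
S (320, 212) [490.1  43.   87.7]
S (320, 217) [542.3  29.  111.2]
S (265, 212) [340.2 -67.2   1.1]
S (378, 212) [393.2 230.    1.1]
S (389, 275) [708.2 121.5  81.7]
S (265, 280) [594.  -99.5  -2.3]
S (150, 240) [ 545.4 -326.1   99.3]
S (422, 222) [506.9 293.2  40.2]
S (130, 210) [ 415.5 -386.8   94.5]
S (180, 222) [ 361.8 -288.5   10.8]
S (185, 240) [ 577.3 -252.1  114.1]
D (250, 217) [529.5  35.8 113.8]
D (250, 212) [553.6   0.6  84.4]
D (240, 180) [650.4 -95.2  75.7]
D (180, 230) [734.2 104.    1.2]
D (295, 222) [453.  -77.6  20.3]
D (238, 265) [495.9 151.4  58.2]
D (207, 312) [493.2 298.8  38.3]
D (345, 185) [ 397.1 -298.4    4.4]
D (295, 135) [ 622.4 -378.9   50.5]
```

View pics/top1.png

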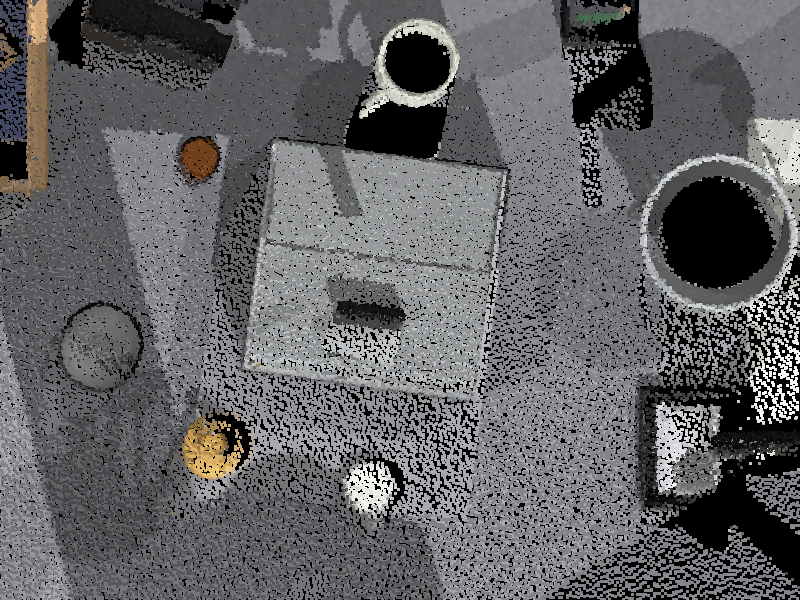

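The top view (1 px/mm, x=850-row, y=400-col) shows the bin corners at (273,140), (508,170), (475,398) and (245,368). The grip bar is at (370,314), the bucket at (718,232), the bell at (101,347), and the tray at about (693,445) with the scoop handle pointing to world -y.

```bash
cat >> h.py <<'E'
def to_tool(world_xyz,yaw=None,st=None):
    """tool-axis shift (m) and turn to bring TCP to world_xyz (mm) ; yaw = wanted world yaw of tool (R=Rz(yaw)Rx(pi))"""
    st=st or manip.read_state(); M=rot(st['eef_rot'])
    d=M.T@(np.array(world_xyz,float)-st['eef_pos'])/1000
    t=0 if yaw is None else -((yaw-st['eef_rot'][2]+np.pi)%(2*np.pi)-np.pi)
    return np.round(np.r_[d,t],4)
def circ(q):
    A=np.c_[2*q[:,:2],np.ones(len(q))]; s=np.linalg.lstsq(A,(q[:,:2]**2).sum(1),rcond=None)[0]
    return s[:2],np.sqrt(s[2]+s[0]**2+s[1]**2)
def box(p,x0,x1,y0,y1,z0,z1):
    q=p.reshape(-1,3); return q[(q[:,0]>x0)&(q[:,0]<x1)&(q[:,1]>y0)&(q[:,1]<y1)&(q[:,2]>z0)&(q[:,2]<z1)]
E
python3 - <<'E'
from h import *
S=np.load('scene1.npz')['P'];D=np.load('side1.npz')['P']
for n,p in (('S',S),('D',D)):
    b=box(p,430,730,-130,170,78,96); print(n,'bin',cv2.minAreaRect(b[:,:2].astype(np.float32)),np.median(b[:,2]))
    g=box(p,480,600,-30,90,108,125); print('grip',len(g),cv2.minAreaRect(g[:,:2].astype(np.float32)), np.median(g[:,2]))
    k=box(p,500,720,-420,-230,108,122); c,r=circ(k) if len(k)>5 else (0,0); print('bucket',len(k),c,r)
    l=box(p,430,570,250,340,53,70); print('plunger',len(l),l.mean(0) if len(l) else '')
    l=box(p,430,570,250,340,6,50); print('bell',circ(l),l[:,2].max())
    h=box(p,380,440,-460,-300,30,130); print('handle',len(h), [np.round(h[abs(h[:,2]-z)<6].mean(0)) if (abs(h[:,2]-z)<6).any() else 0 for z in (40,60,80,100)])
print(to_tool((536,30,150)))
E
```

```text
S bin ((581.40576171875, 25.078903198242188), (234.00778198242188, 229.31735229492188), 82.56239318847656) 83.8568481150881
grip 184 ((537.7005004882812, 30.11397933959961), (68.34196472167969, 15.813689231872559), 84.10870361328125) 114.09805747538167
bucket 911 [ 617.85654149 -317.77208825] 74.83951398327805
plunger 34 [506.83075013 298.95921865  58.19720824]
bell (array([513.07542937, 293.62256399]), np.float64(24.475263205917287)) 49.36455479401741
handle 523 [array([ 412., -323.,   40.]), array([ 412., -345.,   60.]), array([ 412., -368.,   80.]), array([ 413., -389.,  100.])]
D bin ((577.8685302734375, 22.823959350585938), (241.72789001464844, 227.84274291992188), 81.72229766845703) 84.3946745324073
grip 117 ((530.75244140625, 31.874202728271484), (70.1922836303711, 16.59786605834961), 82.6480941772461) 112.46168048056688
bucket 89 [ 610.54124002 -315.10112129] 73.44501013336703
plunger 31 [499.40273153 298.9506673   57.86139432]
bell (array([496.01840927, 302.93290202]), np.float64(26.859084223585537)) 44.640409801069836
handle 206 [array([ 406., -317.,   39.]), array([ 400., -336.,   60.]), array([ 403., -361.,   79.]), array([ 402., -382.,   98.])]
[ 0.03   -0.0137  0.055   0.    ]
```

>>> {"fn": "move_arm", "kwargs": {
  "moves": [
    [0.03,-0.016,0.0,0.065],
    [0.031,-0.016,0.0,0.13],
    [0.031,-0.016,0.0,0.13],
    [0.031,-0.016,0.0,0.13],
    [0.031,-0.016,0.0,0.13]
  ],
  "jaw": 0.06
}}

```text
clock: 0.6
eef_pos: [534.1, 30.6, 205.3]
eef_rot: [-3.141, 0.0, 1.442]
wrist_force: [-0.4, 0.5, 0.0]
finger_gap: 60.8
finger_force: 0.0
```

```bash
python3 - <<'E'
from h import *
s=manip.read_state();print(s['eef_pos'],s['eef_rot'],s['finger_gap'])
c=snap('wrist','w1.png');p=cloud(c);print(c['origin'])
g=box(p,480,600,-30,90,108,125); print('grip',len(g),cv2.minAreaRect(g[:,:2].astype(np.float32)), np.median(g[:,2]))
b=box(p,430,730,-130,170,78,96); print('bin',cv2.minAreaRect(b[:,:2].astype(np.float32)),np.median(b[:,2]))
E
```

```text
[534.08474045  30.61957533 205.27994963] [-3.14128742e+00  6.14939794e-05  1.44181551e+00] 60.76958044644961
[544.24646074 109.69746254 382.67715561]
grip 1316 ((535.2942504882812, 29.61669158935547), (68.41421508789062, 13.568485260009766), 82.36088562011719) 114.03788526183803
bin ((581.1517944335938, 21.644317626953125), (237.6634063720703, 225.62322998046875), 82.50184631347656) 85.6348490213469
```

View pics/w1.png

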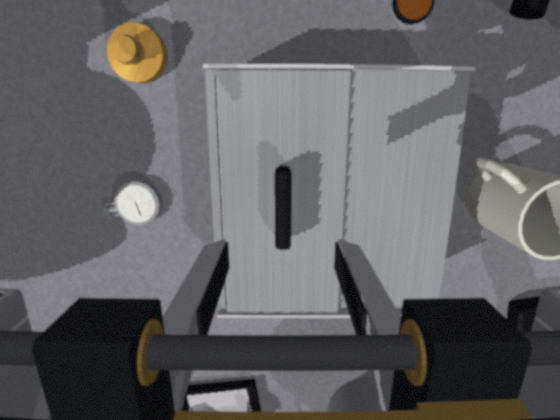

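>>> {"fn": "move_arm", "kwargs": {
  "moves": [
    [-0.001,0.001,0.05,0.002],
    [-0.001,0.001,0.09,0.002],
    [-0.001,0.001,0.109,0.002],
    [-0.001,0.001,0.109,0.002],
    [-0.001,0.001,0.109,0.002]
  ]
}}

```text
clock: 1.15
eef_pos: [535.3, 29.7, 97.2]
eef_rot: [3.141, -0.0, 1.439]
wrist_force: [0.6, 0.5, 0.6]
finger_gap: 60.2
finger_force: 0.0
```

>>> {"fn": "move_arm", "kwargs": {
  "moves": [
    [0,0,0,0],
    [0,0,0,0],
    [0,0,0,0],
    [0,0,0,0],
    [0,0,0,0],
    [0,0.02,0,0],
    [0,0.045,0,0],
    [0,0.07,0,0],
    [0,0.085,0,0],
    [0,0.092,0,0],
    [0,0.092,0,0],
    [0,0.092,0,0]
  ],
  "jaw": 0,
  "squeeze": 20
}}

```text
clock: 2.35
eef_pos: [625.8, 18.0, 96.5]
eef_rot: [3.141, -0.0, 1.439]
wrist_force: [1.5, 2.7, 1.0]
finger_gap: 13.7
finger_force: 20.0
```

>>> {"fn": "move_arm", "kwargs": {
  "moves": [
    [0,0.002,0,0],
    [0,0.004,0,0],
    [0,0.006,0,0],
    [0,0.006,0,0]
  ]
}}

```text
clock: 2.75
eef_pos: [632.2, 17.1, 96.5]
eef_rot: [3.141, -0.0, 1.439]
wrist_force: [1.3, 4.0, 1.8]
finger_gap: 13.9
finger_force: 20.0
```

>>> {"fn": "move_arm", "kwargs": {
  "moves": [
    [0,0.001,0,0],
    [0,0.002,0,0],
    [0,0.003,0,0],
    [0,0.004,0,0]
  ]
}}

```text
clock: 3.15
eef_pos: [632.9, 17.0, 96.4]
eef_rot: [-3.133, 0.0, 1.439]
wrist_force: [-32.7, 6.4, 19.6]
finger_gap: 13.8
finger_force: 20.0
```

>>> {"fn": "move_arm", "kwargs": {
  "moves": [
    [0,0.001,0,0],
    [0,0.002,0,0],
    [0,0.003,0,0],
    [0,0.004,0,0]
  ]
}}

```text
clock: 3.55
eef_pos: [635.5, 16.7, 96.3]
eef_rot: [-3.129, 0.001, 1.439]
wrist_force: [-39.2, 7.9, 22.0]
finger_gap: 19.4
finger_force: 20.0
```

>>> {"fn": "move_arm", "kwargs": {
  "moves": [
    [0,-0.004,0,0],
    [0,-0.004,0,0],
    [0,-0.004,0,0],
    [0,-0.004,0,0],
    [0,-0.004,-0.03,0],
    [0,-0.004,-0.08,0],
    [-0.04,-0.05,-0.11,0],
    [-0.06,-0.1,-0.15,0],
    [-0.06,-0.1,-0.15,0],
    [-0.06,-0.1,-0.15,0]
  ],
  "jaw": 0.04
}}

```text
clock: 4.55
eef_pos: [532.0, -31.5, 250.0]
eef_rot: [3.136, 0.0, 1.437]
wrist_force: [-0.2, -0.1, -0.1]
finger_gap: 40.1
finger_force: 0.0
```

```bash
python3 - <<'E'
from h import *
c=snap('wrist','w2.png');p=cloud(c);np.savez('w2.npz',P=p,f=c['frame'])
c=snap('scene');q=cloud(c)
g=box(q,590,680,-30,60,108,125); print('grip',len(g),cv2.minAreaRect(g[:,:2].astype(np.float32)), np.median(g[:,2]))
k=box(q,500,720,-420,-230,108,122); print('bucket',circ(k))
s=manip.read_state();print(s['eef_pos'],s['eef_rot'],s['finger_gap'])
E
```

```text
grip 231 ((635.9487915039062, 16.871572494506836), (67.97779846191406, 17.140727996826172), 79.45172119140625) 114.29716490749587
bucket (array([ 617.80597687, -317.82309754]), np.float64(74.8680239193222))
[533.21818155 -30.61433101 246.74830788] [3.14032783e+00 3.82415427e-05 1.43812761e+00] 40.03877155042954
```

View pics/w2.png

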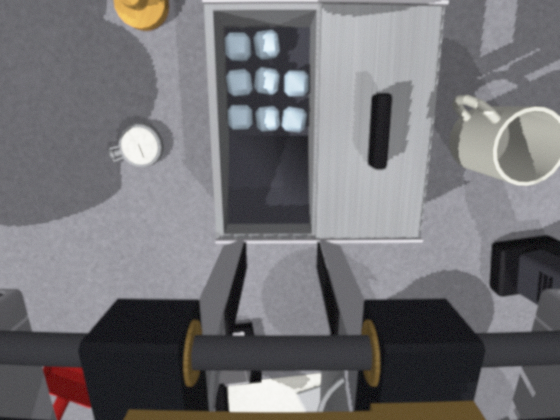

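The well holds 8 cubes in rows at wrist-image v≈45, 82 and 118, with the empty slot in the end row. The lid is fully open. Next I go to look at the scoop.

>>> {"fn": "move_arm", "kwargs": {
  "moves": [
    [-0.045,-0.01,0,-0.02],
    [-0.09,-0.02,0,-0.04],
    [-0.135,-0.03,0,-0.06],
    [-0.18,-0.045,0,-0.08],
    [-0.225,-0.06,0,-0.1],
    [-0.27,-0.07,0,-0.12],
    [-0.305,-0.08,0,-0.133],
    [-0.33,-0.084,0,-0.133],
    [-0.33,-0.084,0,-0.133],
    [-0.33,-0.084,0,-0.133],
    [-0.33,-0.084,0,-0.133],
    [-0.33,-0.084,0,-0.133]
  ]
}}

```text
clock: 5.85
eef_pos: [406.8, -345.6, 246.2]
eef_rot: [-3.141, -0.0, 1.573]
wrist_force: [0.2, 1.1, -0.3]
finger_gap: 40.1
finger_force: 0.0
```

```bash
python3 - <<'E'
from h import *
s=manip.read_state();print(s['eef_pos'],s['eef_rot'],s['finger_gap'])
c=snap('wrist','w3.png');p=cloud(c);np.savez('w3.npz',P=p,f=c['frame'])
for z in range(35,116,10):
    h=box(p,370,450,-460,-290,z-5,z+5)
    if len(h): print(z,len(h),h.min(0).round(1),h.max(0).round(1),np.median(h,0).round(1))
E
```

```text
[ 406.8417326  -345.60758876  246.21913531] [-3.14138430e+00 -2.94582219e-04  1.57322979e+00] 40.07888785201195
35 237 [ 370.4 -319.6   31.2] [ 447.2 -290.6   40. ] [ 428.8 -317.    37.5]
45 159 [ 389.2 -331.1   40. ] [ 414.  -314.5   50. ] [ 405.  -320.4   45.8]
55 198 [ 397.3 -340.5   50. ] [ 414.  -323.2   59.9] [ 405.1 -331.2   55. ]
65 206 [ 397.5 -352.8   60.1] [ 413.9 -333.7   70. ] [ 405.2 -343.    65.1]
75 217 [ 397.7 -367.6   70.3] [ 414.9 -347.8   79.9] [ 406.3 -355.3   74.9]
85 225 [ 397.9 -377.6   80.1] [ 414.7 -358.7   90. ] [ 406.3 -366.8   85. ]
95 251 [ 398.1 -390.7   90. ] [ 415.6 -369.7  100. ] [ 406.4 -378.8   95. ]
105 341 [ 398.3 -410.1  100. ] [ 415.7 -382.6  110. ] [ 406.4 -392.6  105.1]
115 61 [ 400.5 -401.3  110. ] [ 414.4 -394.4  112.2] [ 408.4 -398.1  110.6]
```

View pics/w3.png

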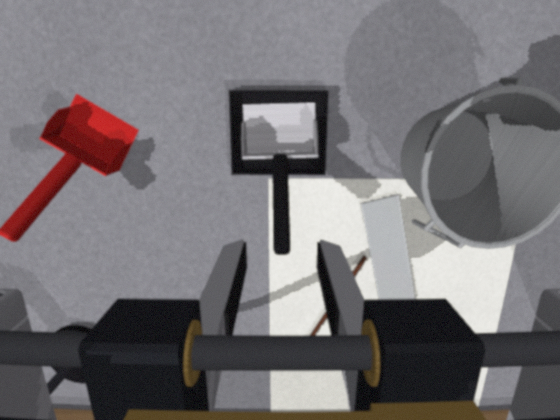

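>>> {"fn": "move_arm", "kwargs": {
  "moves": [
    [-0.009,-0.001,0.05,-0.02],
    [-0.009,-0.001,0.1,-0.02],
    [-0.009,-0.001,0.15,-0.02],
    [-0.009,-0.001,0.19,-0.02],
    [-0.009,-0.001,0.205,-0.02],
    [-0.009,-0.001,0.205,-0.02],
    [-0.009,-0.001,0.205,-0.02]
  ]
}}

```text
clock: 6.6
eef_pos: [405.8, -355.5, 42.3]
eef_rot: [3.141, 0.001, 1.592]
wrist_force: [0.3, -0.9, 0.4]
finger_gap: 40.0
finger_force: 0.0
```

>>> {"fn": "move_arm", "kwargs": {
  "moves": [
    [0,0,0,0],
    [0,0,0,0],
    [0,0,0,0],
    [0,0,0,0],
    [0,0,0,0],
    [0,0,-0.01,0],
    [0,0,-0.03,0],
    [0,0,-0.06,0],
    [0,0,-0.1,0],
    [0,0,-0.12,0],
    [0,0,-0.12,0],
    [0,0,-0.12,0]
  ],
  "jaw": 0,
  "squeeze": 60
}}

```text
clock: 7.8
eef_pos: [405.0, -355.2, 160.9]
eef_rot: [-3.141, -0.0, 1.592]
wrist_force: [-0.3, 0.8, -2.2]
finger_gap: 17.9
finger_force: 60.0
```

```bash
cat >> h.py <<'E'
def tilt(fn=None):
    """scoop pitch (deg, + nose down) from handle/pan seen by the scene camera, in the tool's x-z plane"""
    s=manip.read_state(); M=rot(s['eef_rot']); out=[]
    for cam in ('scene','wrist','side'):
        c=snap(cam,fn and cam+fn); P=cloud(c).reshape(-1,3); L=(P-s['eef_pos'])@M   # tool coords
        L[:,2]+=18.8  # from the grasp point; z down
        out.append(L)
    return out
E
python3 - <<'E'
from h import *
s=manip.read_state();print(s['eef_pos'],s['finger_gap'],s['wrist_force'])
for L in tilt('4.png'):
    # handle behind fingers: |y|<6, x<-15
    h=L[(abs(L[:,1])<7)&(L[:,0]<-18)&(L[:,0]>-70)&(abs(L[:,2])<70)]
    if len(h)>10: print('handle',len(h),np.polyfit(h[:,0],h[:,2],1), h[:,0].min())
    w=L[(abs(L[:,1])<40)&(L[:,0]>28)&(L[:,0]<100)&(L[:,2]>10)&(L[:,2]<75)]
    if len(w)>10: print('pan',len(w),w.min(0).round(),w.max(0).round(),np.polyfit(w[:,0],w[:,2],1))
E
```

```text
[ 404.95162638 -355.18956931  160.91893807] 17.915073243822096 [-0.31860944  0.76537924 -2.18869612]
handle 45 [  0.26158919 -22.00067795] -53.83140736221516
pan 466 [ 28. -40.  11.] [99. 40. 61.] [ 0.52574968 12.60662737]
handle 1375 [  0.78827178 -15.87002223] -42.40737226087763
pan 14945 [ 28. -40.  10.] [97. 40. 62.] [ 0.39458967 27.58910918]
pan 465 [ 34. -32.  13.] [100.  40.  67.] [ 0.35353472 29.43853572]
```

```bash
cat >> h.py <<'E'
def tl():
    s=manip.read_state(); M=rot(s['eef_rot']); L=(cloud(snap('wrist')).reshape(-1,3)-s['eef_pos'])@M; L[:,2]+=18.8
    h=L[(abs(L[:,1])<6)&(L[:,0]<-14)&(L[:,0]>-42)&(L[:,2]<0)&(L[:,2]>-75)]
    pf=np.polyfit(h[:,0],h[:,2],1); w=L[(abs(L[:,1])<41)&(L[:,0]>-30)&(L[:,0]<110)&(L[:,2]>5)&(L[:,2]<125)]
    print('tilt',round(np.degrees(np.arctan(pf[0]))-38.2,1),'off',pf[1].round(1),len(h),'pan xmax',np.percentile(w[:,0],99).round(),'zmax',np.percentile(w[:,2],99).round(), 'tcp',s['eef_pos'].round(1),'gap',round(s['finger_gap'],1),'F',s['wrist_force'].round(1))
E
```

>>> {"fn": "move_arm", "kwargs": {
  "moves": [
    [0,0,0,0],
    [0,0,0,0],
    [0,0,0,0]
  ],
  "squeeze": 15
}}

```text
clock: 8.25
eef_pos: [405.2, -355.4, 161.1]
eef_rot: [-3.141, -0.0, 1.592]
wrist_force: [-1.2, 0.3, -2.4]
finger_gap: 17.7
finger_force: 15.0
```

```bash
python3 -c "from h import *; tl()"
```

```text
tilt 1.6 off -15.1 1435 pan xmax 96.0 zmax 60.0 tcp [ 405.2 -355.4  161.1] gap 17.7 F [-1.2  0.3 -2.4]
```

>>> {"fn": "move_arm", "kwargs": {
  "moves": [
    [0,0,0,0],
    [0,0,0,0],
    [0,0,0,0]
  ],
  "squeeze": 8
}}

```text
clock: 8.6
eef_pos: [405.2, -355.5, 161.5]
eef_rot: [3.142, 0.0, 1.592]
wrist_force: [-0.3, -0.3, -0.9]
finger_gap: 17.9
finger_force: 8.0
```

```bash
python3 -c "from h import *; tl()"
```

```text
tilt 1.7 off -15.2 1437 pan xmax 96.0 zmax 60.0 tcp [ 405.2 -355.5  161.5] gap 17.9 F [-0.3 -0.3 -0.9]
```

>>> {"fn": "move_arm", "kwargs": {
  "moves": [
    [0,0,0,0],
    [0,0,0,0],
    [0,0,0,0]
  ],
  "squeeze": 5
}}

```text
clock: 8.95
eef_pos: [405.2, -355.5, 161.5]
eef_rot: [3.142, -0.0, 1.592]
wrist_force: [0.2, -0.5, -0.7]
finger_gap: 18.0
finger_force: 5.0
```

```bash
python3 -c "from h import *; tl()"
```

```text
tilt 1.7 off -15.0 1436 pan xmax 96.0 zmax 60.0 tcp [ 405.2 -355.5  161.5] gap 18.0 F [ 0.2 -0.5 -0.7]
```

>>> {"fn": "move_arm", "kwargs": {
  "moves": [
    [0,0,0,0],
    [0,0,0,0],
    [0,0,0,0]
  ],
  "squeeze": 3.5
}}

```text
clock: 9.3
eef_pos: [405.2, -355.5, 161.5]
eef_rot: [-3.142, 0.0, 1.592]
wrist_force: [-1.2, -0.2, -2.3]
finger_gap: 17.8
finger_force: 3.5
```

```bash
python3 -c "from h import *; tl()"
```

```text
tilt 11.9 off -23.7 1284 pan xmax 75.0 zmax 84.0 tcp [ 405.2 -355.5  161.5] gap 17.8 F [-1.2 -0.2 -2.3]
```

>>> {"fn": "move_arm", "kwargs": {
  "moves": [
    [0,0,0,0],
    [0,0,0,0]
  ],
  "squeeze": 40
}}

```text
clock: 9.55
eef_pos: [405.2, -355.5, 161.4]
eef_rot: [-3.142, -0.0, 1.592]
wrist_force: [0.1, 0.1, -1.9]
finger_gap: 17.8
finger_force: 40.0
```

```bash
python3 - <<'E'
from h import *
tl()
w=np.load('w2.npz')['P']
# bin frame
yaw=-0.131; c=np.array([581,23.])
Rb=np.array([[np.cos(yaw),-np.sin(yaw)],[np.sin(yaw),np.cos(yaw)]])
q=w.reshape(-1,3); b=np.c_[(q[:,:2]-c)@Rb,q[:,2]]; 
i=b[(b[:,0]>-100)&(b[:,0]<-12)&(b[:,1]>-20)&(b[:,1]<106)&(b[:,2]>34)&(b[:,2]<50)]
m=np.zeros((240,240),np.uint8)
for a in i: m[int(a[1]+120),int(a[0]+120)]=255
m=cv2.morphologyEx(m,cv2.MORPH_CLOSE,np.ones((5,5)))
n,l,s,ce=cv2.connectedComponentsWithStats(m)
for k in range(1,n):
    if s[k][4]>30: print(ce[k]-120,s[k][:5]-[120,120,0,0,0])
# walls of the bin: rim z 80..95
r=b[(b[:,2]>79)&(b[:,2]<95)&(abs(b[:,0]+56)<45)]; print('rim y',np.percentile(r[:,1],[0.5,99.5]), [np.percentile(r[r[:,1]>0][:,1],[2,50,98])],[np.percentile(r[r[:,1]<0][:,1],[2,50,98])])
r=b[(b[:,2]>79)&(b[:,2]<95)&(abs(b[:,1])<95)&(b[:,0]<-90)]; print('rim x',np.percentile(r[:,0],[2,50,98]))
f=b[(abs(b[:,1]-5)<8)&(b[:,2]<30)&(b[:,2]>0)&(b[:,0]>-120)&(b[:,0]<0)]; print('floor',np.percentile(f[:,0],[1,99]),np.median(f[:,2]))
E
```

```text
tilt 11.7 off -23.8 1285 pan xmax 75.0 zmax 84.0 tcp [ 405.2 -355.5  161.4] gap 17.8 F [ 0.1  0.1 -1.9]
[-41.64680484   7.86701209] [ -69   -5   57   27 1158]
[-88.18321918  10.32191781] [-100   -2   25   27  584]
[-72.52246696  48.55418502] [-100   35   57   28 1135]
[-25.07433628  46.4920354 ] [-37  34  25  26 565]
[-88.34275618  85.8180212 ] [-100   74   25   25  566]
[-56.97758621  87.65172414] [-70  75  27  27 580]
rim y [-118.07506778  115.38138681] [array([109.03331657, 112.8826622 , 115.24080061])] [array([-117.80667164, -114.90159492, -110.12103625])]
rim x [-111.99741818 -107.90465968 -103.90793898]
floor [-104.33504803   -7.70722014] 12.708481518355285
```

```bash
python3 - <<'E'
from h import *
s=manip.read_state(); M=rot(s['eef_rot']); c=snap('wrist','w5.png'); L=(cloud(c).reshape(-1,3)-s['eef_pos'])@M; L[:,2]+=18.8
for x in range(0,80,10):
    w=L[(L[:,0]>x)&(L[:,0]<x+10)&(abs(L[:,1])<60)&(L[:,2]>5)&(L[:,2]<90)]
    if len(w): print(x,len(w),np.percentile(w[:,1],[0.5,99.5]).round(1),w[:,2].min().round(),w[:,2].max().round())
for u,z in ((-97,200),(-97,120)): 
    print(to_tool((525.5+.1306*u,29.8+.9914*u,z-18.8),1.44))
E
```

```text
0 381 [-20.9  20.5] 5.0 22.0
10 465 [-9.1  8.8] 5.0 18.0
20 2486 [-41.   40.6] 10.0 71.0
30 2668 [-42.7  42.5] 24.0 74.0
40 2256 [-43.   42.7] 36.0 77.0
50 2188 [-43.   42.6] 42.0 80.0
60 1952 [-43.2  42.7] 54.0 83.0
70 1112 [-42.7  41.7] 80.0 86.0
[ 0.2868  0.1137 -0.0197  0.1518]
[0.2868 0.1137 0.0603 0.1518]
```

View pics/w5.png

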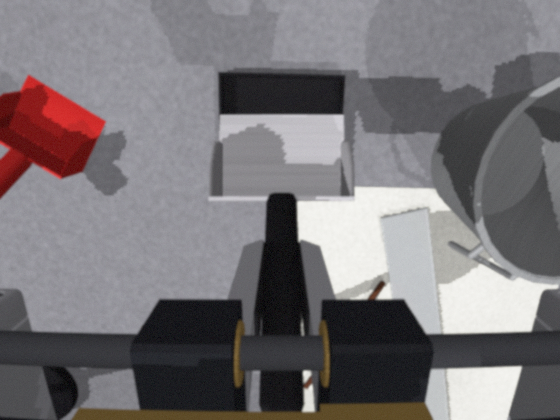

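>>> {"fn": "move_arm", "kwargs": {
  "moves": [
    [0.02,0.008,-0.02,0.02],
    [0.06,0.024,-0.02,0.05],
    [0.1,0.04,-0.02,0.08],
    [0.14,0.056,-0.02,0.1],
    [0.18,0.072,-0.02,0.12],
    [0.22,0.088,-0.02,0.14],
    [0.255,0.102,-0.02,0.152],
    [0.28,0.111,-0.02,0.152],
    [0.287,0.114,-0.02,0.152],
    [0.287,0.114,-0.02,0.152],
    [0.287,0.114,-0.02,0.152]
  ],
  "squeeze": 60
}}

```text
clock: 10.75
eef_pos: [512.9, -67.0, 181.4]
eef_rot: [-3.141, 0.0, 1.439]
wrist_force: [-0.6, -0.9, -1.0]
finger_gap: 17.5
finger_force: 60.0
```

```bash
cat >> h.py <<'E'
def binpos():
    s=manip.read_state(); yaw=-0.131; c=np.array([581,22.5]); Rb=np.array([[np.cos(yaw),-np.sin(yaw)],[np.sin(yaw),np.cos(yaw)]])
    p=s['eef_pos']; print('bin frame grasp',((p[:2]-c)@Rb).round(1),'z',round(p[2]+18.8,1),'yaw',s['eef_rot'][2].round(3),'F',s['wrist_force'].round(1))
def wellmap(fn=None):
    """wrist cloud in bin frame; prints cube blobs"""
    c=snap('wrist',fn); w=cloud(c).reshape(-1,3); yaw=-0.131; ce=np.array([581,22.5]); Rb=np.array([[np.cos(yaw),-np.sin(yaw)],[np.sin(yaw),np.cos(yaw)]])
    return np.c_[(w[:,:2]-ce)@Rb,w[:,2]]
E
python3 -c "
from h import *
binpos(); b=wellmap('w6.png'); tl()"
```

```text
bin frame grasp [-55.8 -97.6] z 200.2 yaw 1.439 F [-0.6 -0.9 -1. ]
tilt 11.7 off -23.8 1282 pan xmax 75.0 zmax 119.0 tcp [512.9 -67.2 181.4] gap 17.6 F [ 0.5  0.2 -1.7]
```

View pics/w6.png

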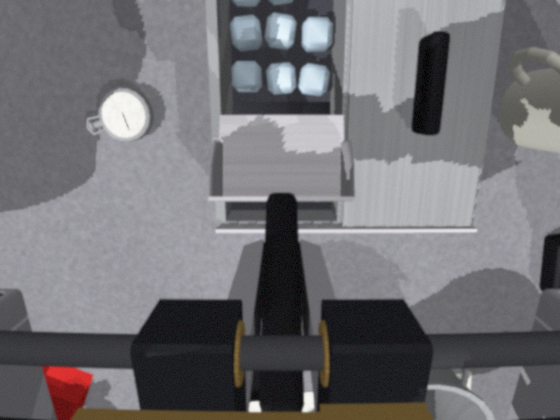

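>>> {"fn": "move_arm", "kwargs": {
  "moves": [
    [0,0,0,0],
    [0,0,0,0]
  ],
  "squeeze": 3.5
}}

```text
clock: 11.05
eef_pos: [513.0, -66.7, 181.5]
eef_rot: [3.142, 0.0, 1.439]
wrist_force: [1.5, 0.4, -1.5]
finger_gap: 18.0
finger_force: 3.5
```

>>> {"fn": "move_arm", "kwargs": {
  "moves": [
    [0,0,0,0],
    [0,0,0,0]
  ],
  "squeeze": 60
}}

```text
clock: 11.25
eef_pos: [513.1, -66.3, 181.5]
eef_rot: [3.142, 0.0, 1.44]
wrist_force: [-0.2, 0.1, -1.5]
finger_gap: 17.5
finger_force: 60.0
```

```bash
cat >> h.py <<'E'
def lip():
    s=manip.read_state(); M=rot(s['eef_rot']); L=(cloud(snap('wrist')).reshape(-1,3)-s['eef_pos'])@M; L[:,2]+=18.8
    w=L[(abs(L[:,1])<20)&(L[:,0]>30)&(L[:,0]<110)&(L[:,2]>5)&(L[:,2]<125)]
    # pan floor: bin by x
    r=[(x,np.round(np.median(w[(abs(w[:,0]-x)<1.5)][:,2]),1)) for x in range(31,110,4) if (abs(w[:,0]-x)<1.5).sum()>5]
    print(r)
E
python3 -c "
from h import *
tl();lip()"
```

```text
tilt 11.0 off -24.9 1287 pan xmax 75.0 zmax 119.0 tcp [513.1 -66.3 181.5] gap 17.5 F [-0.2  0.1 -1.5]
[(31, np.float64(35.1)), (35, np.float64(71.5)), (39, np.float64(72.6)), (43, np.float64(73.8)), (47, np.float64(74.9)), (51, np.float64(76.0)), (55, np.float64(77.2)), (59, np.float64(78.2)), (63, np.float64(79.5)), (67, np.float64(81.1)), (71, np.float64(82.8)), (75, np.float64(84.4))]
```

>>> {"fn": "move_arm", "kwargs": {
  "moves": [
    [0,0,0,0],
    [0,0,0,0],
    [0,0,0,0]
  ],
  "squeeze": 3
}}

```text
clock: 11.65
eef_pos: [513.2, -66.1, 181.4]
eef_rot: [-3.142, -0.0, 1.44]
wrist_force: [0.9, 0.2, -0.4]
finger_gap: 17.5
finger_force: 3.0
```

>>> {"fn": "move_arm", "kwargs": {
  "moves": [
    [0,0,0,0],
    [0,0,0,0]
  ],
  "squeeze": 60
}}

```text
clock: 11.85
eef_pos: [513.2, -66.1, 181.4]
eef_rot: [3.142, -0.0, 1.44]
wrist_force: [-0.0, 0.3, -1.5]
finger_gap: 17.7
finger_force: 60.0
```

```bash
python3 -c "
from h import *
tl();lip()"
```

```text
tilt 10.5 off -26.6 1300 pan xmax 73.0 zmax 119.0 tcp [513.2 -66.1 181.4] gap 17.7 F [-0.   0.3 -1.5]
[(31, np.float64(71.0)), (35, np.float64(72.9)), (39, np.float64(74.2)), (43, np.float64(75.4)), (47, np.float64(76.5)), (51, np.float64(77.8)), (55, np.float64(79.1)), (59, np.float64(80.3)), (63, np.float64(81.8)), (67, np.float64(83.4)), (71, np.float64(85.3)), (75, np.float64(86.7))]
```

The picture shows the scoop over the slope, with its lip at (280,115) just short of the front cube row at v≈78. Next I enter along the slope.

>>> {"fn": "move_arm", "kwargs": {
  "moves": [
    [-0.001,0,0.04,0],
    [-0.001,0,0.07,0],
    [-0.001,0,0.085,0],
    [-0.001,0,0.09,0],
    [-0.001,0,0.09,0],
    [-0.001,0,0.09,0]
  ],
  "squeeze": 40
}}

```text
clock: 12.55
eef_pos: [513.6, -67.2, 92.5]
eef_rot: [3.14, 0.0, 1.44]
wrist_force: [-0.1, 0.3, -0.6]
finger_gap: 18.0
finger_force: 40.0
```

```bash
python3 -c "
from h import *
binpos();lip()"
```

```text
bin frame grasp [-55.1 -97.8] z 111.3 yaw 1.44 F [-0.1  0.3 -0.6]
[(31, np.float64(71.1)), (35, np.float64(73.1)), (39, np.float64(74.2)), (43, np.float64(75.4)), (47, np.float64(76.6)), (51, np.float64(77.9)), (55, np.float64(79.1)), (59, np.float64(80.3)), (63, np.float64(81.8)), (67, np.float64(83.7)), (71, np.float64(85.3)), (75, np.float64(94.5)), (79, np.float64(96.0)), (83, np.float64(97.6)), (87, np.float64(98.9)), (91, np.float64(99.1)), (95, np.float64(98.1)), (99, np.float64(75.6)), (103, np.float64(74.5)), (107, np.float64(74.4))]
```

>>> {"fn": "move_arm", "kwargs": {
  "moves": [
    [0.007,-0.001,0.004,0],
    [0.014,-0.001,0.008,0],
    [0.021,-0.001,0.0125,0],
    [0.028,-0.001,0.0127,0],
    [0.035,-0.001,0.0127,0],
    [0.042,-0.001,0.0127,0],
    [0.049,-0.001,0.0127,0],
    [0.055,-0.001,0.0127,0],
    [0.055,-0.001,0.0127,0]
  ],
  "squeeze": 25
}}

```text
clock: 13.5
eef_pos: [520.4, -11.8, 80.0]
eef_rot: [3.138, 0.0, 1.44]
wrist_force: [2.1, -3.8, 8.1]
finger_gap: 17.7
finger_force: 25.0
```

```bash
python3 -c "
from h import *
binpos();snap('wrist','w7.png');lip()"
```

```text
bin frame grasp [-55.5 -42. ] z 98.8 yaw 1.44 F [ 2.1 -3.8  8.1]
[(31, np.float64(70.5)), (35, np.float64(72.6)), (39, np.float64(73.7)), (43, np.float64(74.9)), (47, np.float64(76.1)), (51, np.float64(77.3)), (55, np.float64(78.4)), (59, np.float64(79.6)), (63, np.float64(81.0)), (67, np.float64(82.8)), (71, np.float64(83.1)), (75, np.float64(62.2)), (79, np.float64(62.0)), (83, np.float64(61.8)), (87, np.float64(61.7)), (91, np.float64(61.8)), (95, np.float64(65.4)), (99, np.float64(65.0)), (103, np.float64(62.6)), (107, np.float64(62.7))]
```

View pics/w7.png

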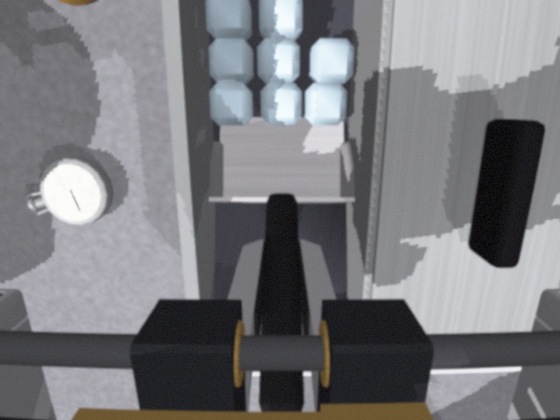

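The front row is now at the lip: the cubes span u 210–352, centred on the pan at 282. I continue the sweep and level off.

>>> {"fn": "move_arm", "kwargs": {
  "moves": [
    [0.005,0,0,0],
    [0.01,0,0,0],
    [0.015,0,0,0],
    [0.02,0,0,0],
    [0.024,0,0,0],
    [0.024,0,0,0]
  ],
  "squeeze": 25
}}

```text
clock: 14.2
eef_pos: [523.4, 11.8, 79.9]
eef_rot: [3.139, 0.0, 1.44]
wrist_force: [0.8, -2.7, 7.4]
finger_gap: 17.6
finger_force: 25.0
```

```bash
python3 -c "
from h import *
binpos();snap('wrist','w8.png');lip()"
```

```text
bin frame grasp [-55.7 -18.1] z 98.7 yaw 1.44 F [ 0.8 -2.7  7.4]
[(31, np.float64(70.2)), (35, np.float64(72.5)), (39, np.float64(73.6)), (43, np.float64(74.7)), (47, np.float64(75.8)), (51, np.float64(56.5)), (55, np.float64(53.7)), (59, np.float64(53.1)), (63, np.float64(53.6)), (67, np.float64(53.9)), (71, np.float64(54.8)), (75, np.float64(62.1)), (79, np.float64(63.3)), (83, np.float64(61.8)), (87, np.float64(61.8)), (91, np.float64(61.6)), (95, np.float64(61.8)), (99, np.float64(63.7)), (103, np.float64(65.3)), (107, np.float64(62.9))]
```

View pics/w8.png

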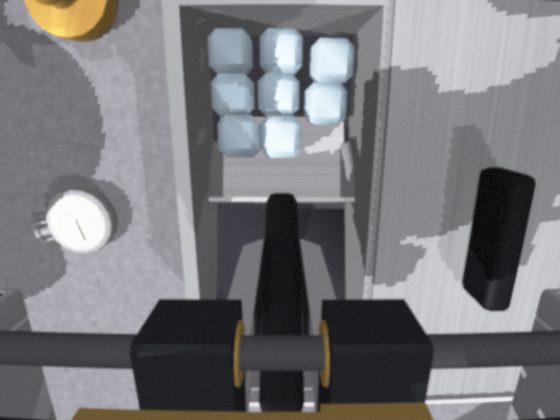

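>>> {"fn": "move_arm", "kwargs": {
  "moves": [
    [0.003,0,0,0],
    [0.007,0,0.001,0],
    [0.01,0,0.004,0],
    [0.012,0,0.007,0],
    [0.014,0,0.01,0],
    [0.014,0,0.013,0],
    [0.013,0,0.016,0],
    [0.012,0,0.019,0],
    [0.011,0,0.022,0],
    [0.01,0,0.0245,0],
    [0.01,0,0.0245,0]
  ],
  "squeeze": 12
}}

```text
clock: 15.4
eef_pos: [523.5, 21.2, 53.8]
eef_rot: [-3.141, -0.0, 1.44]
wrist_force: [0.1, -0.3, -0.8]
finger_gap: 17.6
finger_force: 12.0
```

```bash
python3 -c "
from h import *
binpos();snap('wrist','w9.png');lip();tl()"
```

```text
bin frame grasp [-56.9  -8.8] z 72.6 yaw 1.44 F [ 0.1 -0.3 -0.8]
[(31, np.float64(23.3)), (35, np.float64(57.7)), (39, np.float64(58.0)), (43, np.float64(35.3)), (47, np.float64(33.0)), (51, np.float64(32.9)), (55, np.float64(32.7)), (59, np.float64(32.6)), (63, np.float64(35.1)), (67, np.float64(37.2)), (71, np.float64(33.6)), (75, np.float64(32.7)), (79, np.float64(33.1)), (83, np.float64(33.6)), (87, np.float64(33.3)), (91, np.float64(36.7)), (95, np.float64(38.6)), (99, np.float64(35.9)), (103, np.float64(36.1)), (107, np.float64(36.0))]
tilt 1.8 off -8.3 1387 pan xmax 109.0 zmax 61.0 tcp [523.3  21.4  53.8] gap 17.8 F [-0.6 -0.5 -1.6]
```

View pics/w9.png

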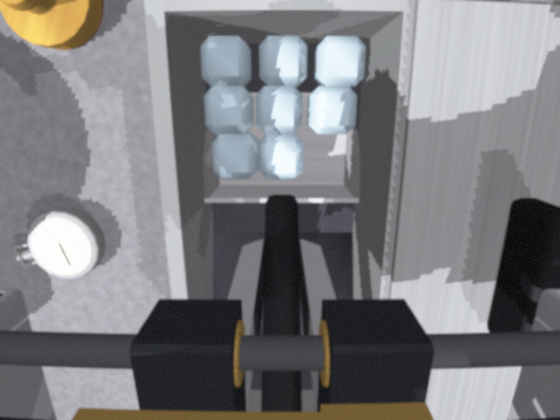

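The pan is level, with 5 cubes on it and 3 left at the wall row (v≈60). I push in 5 mm more, then back off and lift.

>>> {"fn": "move_arm", "kwargs": {
  "moves": [
    [0.003,0.001,0,0],
    [0.006,0.001,0,0],
    [0.006,0.001,0,0],
    [0.003,0.001,0,0],
    [-0.002,0.001,0,0],
    [-0.007,0.001,0,0],
    [-0.012,0.001,0,0],
    [-0.014,0.001,-0.003,0],
    [-0.014,0.001,-0.007,0],
    [-0.014,0.001,-0.012,0],
    [-0.014,0.001,-0.016,0],
    [-0.014,0.001,-0.016,0]
  ],
  "squeeze": 60
}}

```text
clock: 16.75
eef_pos: [523.2, 7.4, 71.0]
eef_rot: [3.14, -0.0, 1.44]
wrist_force: [-0.5, -0.1, -1.9]
finger_gap: 17.8
finger_force: 60.0
```

```bash
python3 -c "
from h import *
binpos();snap('wrist','w10.png');lip();tl()"
```

```text
bin frame grasp [-55.3 -22.6] z 89.8 yaw 1.44 F [-0.5 -0.1 -1.9]
[(31, np.float64(23.3)), (35, np.float64(35.6)), (39, np.float64(33.1)), (43, np.float64(32.8)), (47, np.float64(33.0)), (51, np.float64(32.8)), (55, np.float64(33.7)), (59, np.float64(37.3)), (63, np.float64(34.1)), (67, np.float64(32.9)), (71, np.float64(32.6)), (75, np.float64(32.4)), (79, np.float64(32.6)), (83, np.float64(35.1)), (87, np.float64(59.0)), (91, np.float64(76.7)), (95, np.float64(77.3)), (99, np.float64(77.3)), (103, np.float64(77.2)), (107, np.float64(67.8))]
tilt 1.8 off -8.3 1381 pan xmax 109.0 zmax 78.0 tcp [522.8   7.3  70.3] gap 17.6 F [-1.   0.9 -2.7]
```

View pics/w10.png

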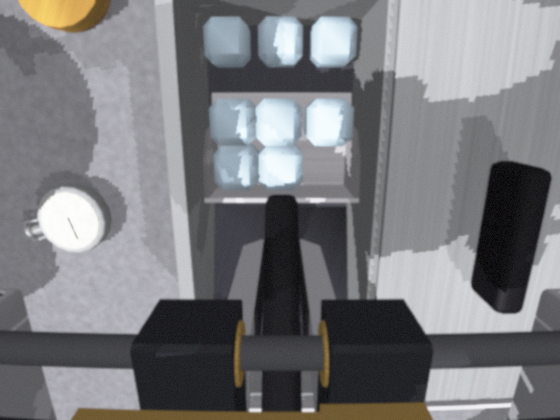

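>>> {"fn": "move_arm", "kwargs": {
  "moves": [
    [0,0,-0.005,0],
    [0,0,-0.015,0],
    [0,0,-0.03,0],
    [0,0,-0.05,0],
    [0,0,-0.07,0],
    [0,0,-0.09,0],
    [0,0,-0.105,0],
    [0,0,-0.115,0],
    [0,0,-0.12,0],
    [0,0,-0.12,0]
  ]
}}

```text
clock: 17.9
eef_pos: [522.9, 7.2, 190.7]
eef_rot: [3.141, -0.0, 1.44]
wrist_force: [-0.6, 0.1, -2.5]
finger_gap: 17.4
finger_force: 60.0
```

```bash
python3 - <<'E'
from h import *
tl();lip()
for n in('scene','side'):
    p=cloud(snap(n)); a=box(p,560,900,-240,-120,90,400); 
    if len(a): print(n,'antenna',len(a),a.min(0).round(),a.max(0).round(),np.median(a,0).round())
    k=box(p,500,720,-420,-230,108,122); print('bucket',circ(k) if len(k)>5 else 0)
print(to_tool((615,-337,190),1.571))
E
```

```text
tilt 1.7 off -8.4 1396 pan xmax 90.0 zmax 60.0 tcp [522.9   7.2 190.7] gap 17.4 F [-0.6  0.1 -2.5]
[(31, np.float64(23.6)), (35, np.float64(35.3)), (39, np.float64(33.4)), (43, np.float64(32.9)), (47, np.float64(32.8)), (51, np.float64(32.9)), (55, np.float64(33.8)), (59, np.float64(37.3)), (63, np.float64(34.1)), (67, np.float64(32.9)), (71, np.float64(32.6)), (75, np.float64(32.7)), (79, np.float64(32.6)), (83, np.float64(35.1)), (87, np.float64(59.0)), (91, np.float64(59.3))]
scene antenna 2300 [ 618. -240.   90.] [ 884. -169.  230.] [ 874. -194.  148.]
bucket (array([ 617.81158828, -317.75945233]), np.float64(74.86311989239773))
side antenna 531 [ 600. -239.   91.] [ 877. -165.  230.] [ 847. -181.  138.]
bucket (array([ 606.02898907, -308.17727925]), np.float64(66.12140798598396))
[-0.3292  0.1366 -0.0006 -0.1311]
```

>>> {"fn": "move_arm", "kwargs": {
  "moves": [
    [-0.004,0.002,0,0],
    [-0.014,0.006,0,-0.01],
    [-0.03,0.013,0,-0.02],
    [-0.053,0.022,0,-0.03],
    [-0.083,0.035,0,-0.045],
    [-0.118,0.049,0,-0.06],
    [-0.155,0.064,0,-0.075],
    [-0.192,0.08,0,-0.09],
    [-0.229,0.095,0,-0.105],
    [-0.266,0.11,0,-0.12],
    [-0.3,0.124,0,-0.131],
    [-0.322,0.131,0,-0.131]
  ]
}}

```text
clock: 19.3
eef_pos: [610.3, -332.5, 189.3]
eef_rot: [-3.141, -0.0, 1.57]
wrist_force: [-0.1, -0.0, -3.4]
finger_gap: 17.3
finger_force: 60.0
```

>>> {"fn": "move_arm", "kwargs": {
  "moves": [
    [-0.01,0.005,0,0],
    [-0.015,0.006,0,0],
    [-0.015,0.006,0,0],
    [-0.015,0.006,0,0]
  ]
}}

```text
clock: 19.7
eef_pos: [616.5, -343.8, 190.2]
eef_rot: [-3.141, -0.0, 1.571]
wrist_force: [1.5, -0.7, -2.2]
finger_gap: 17.6
finger_force: 60.0
```

```bash
python3 - <<'E'
from h import *
tl();lip()
s=manip.read_state();print(s['eef_rot'])
p=cloud(snap('wrist')); k=box(p,500,720,-420,-230,108,120); print('bucket wrist',len(k),circ(k) if len(k)>5 else 0,k[:,:2].min(0),k[:,:2].max(0))
E
```

```text
tilt 1.9 off -8.2 1368 pan xmax 100.0 zmax 101.0 tcp [ 616.5 -343.8  190.2] gap 17.6 F [ 1.5 -0.7 -2.2]
[(31, np.float64(23.4)), (35, np.float64(34.6)), (39, np.float64(33.0)), (43, np.float64(32.9)), (47, np.float64(32.9)), (51, np.float64(32.8)), (55, np.float64(35.0)), (59, np.float64(36.4)), (63, np.float64(32.9)), (67, np.float64(32.7)), (71, np.float64(32.6)), (75, np.float64(32.5)), (79, np.float64(33.1)), (83, np.float64(36.6)), (87, np.float64(59.1)), (91, np.float64(59.6)), (95, np.float64(96.4)), (99, np.float64(95.1)), (103, np.float64(113.9)), (107, np.float64(116.2))]
[3.14146621e+00 4.21398149e-05 1.57156714e+00]
bucket wrist 4844 (array([ 615.43877415, -319.53700719]), np.float64(74.24485554341521)) [ 536.97647064 -389.02072024] [ 693.48960597 -241.57265628]
```

>>> {"fn": "move_arm", "kwargs": {
  "moves": [
    [-0.003,-0.001,0.008,0],
    [-0.003,-0.001,0.015,0],
    [-0.003,-0.001,0.015,0]
  ]
}}

```text
clock: 20.15
eef_pos: [615.1, -346.8, 173.4]
eef_rot: [-3.139, -0.001, 1.571]
wrist_force: [-0.2, -0.0, -1.9]
finger_gap: 17.2
finger_force: 60.0
```

>>> {"fn": "move_arm", "kwargs": {
  "moves": [
    [0,0,0,0],
    [0,0,0,0],
    [0,0,0,0],
    [0,0,0,0]
  ],
  "squeeze": 4
}}

```text
clock: 20.55
eef_pos: [615.7, -347.1, 175.6]
eef_rot: [3.141, 0.0, 1.571]
wrist_force: [0.7, -0.0, -1.5]
finger_gap: 17.9
finger_force: 4.0
```

```bash
python3 -c "
from h import *
tl();lip()"
```

```text
tilt -47.9 off -67.7 685 pan xmax 103.0 zmax 124.0 tcp [ 615.7 -347.1  175.6] gap 17.9 F [ 0.7 -0.  -1.5]
[(31, np.float64(104.6)), (35, np.float64(107.3)), (91, np.float64(120.5)), (95, np.float64(100.6)), (99, np.float64(81.4)), (103, np.float64(80.1)), (107, np.float64(99.3))]
```

>>> {"fn": "move_arm", "kwargs": {
  "moves": [
    [0,0,0,0],
    [0,0,0,0],
    [0,0,-0.02,0],
    [0,0,-0.05,0],
    [0,0,-0.07,0],
    [-0.03,0,-0.07,0],
    [-0.06,0,-0.07,0],
    [-0.08,0,-0.07,0],
    [-0.08,0,-0.07,0]
  ],
  "squeeze": 60
}}

```text
clock: 21.55
eef_pos: [614.8, -429.5, 244.1]
eef_rot: [-3.141, -0.0, 1.568]
wrist_force: [0.2, -0.6, -1.1]
finger_gap: 17.7
finger_force: 60.0
```

```bash
python3 - <<'E'
from h import *
s=manip.read_state();print(s['eef_pos'])
c=snap('wrist','w11.png');p=cloud(c)
k=box(p,500,720,-420,-230,108,120); print('bucket wrist',len(k),circ(k))
b=box(p,560,670,-375,-265,-10,80); print('inside bucket z hist',np.histogram(b[:,2],bins=[-10,2,10,20,28,34,40,60,80])[0])
M=rot(s['eef_rot']);L=(p.reshape(-1,3)-s['eef_pos'])@M;L[:,2]+=18.8
for x in range(-40,60,6):
    w=L[(abs(L[:,0]-x)<2)&(abs(L[:,1])<38)&(L[:,2]>25)&(L[:,2]<125)]
    if len(w): print(x,np.percentile(w[:,2],[1,25,50,75,99]).round())
E
```

```text
[ 614.77305941 -429.48501794  244.14891419]
bucket wrist 4162 (array([ 615.50138791, -320.70094107]), np.float64(74.19722009075075))
inside bucket z hist [ 383 4711  584 1665 1700  366  853  773]
-10 [64. 65. 66. 68. 69.]
-4 [56. 57. 58. 60. 61.]
2 [48. 52. 81. 82. 84.]
8 [25. 43. 45. 86. 88.]
14 [35. 89. 90. 91. 93.]
20 [92. 94. 95. 96. 97.]
26 [ 97.  98. 100. 101. 103.]
32 [102. 104. 105. 106. 108.]
```

View pics/w11.png

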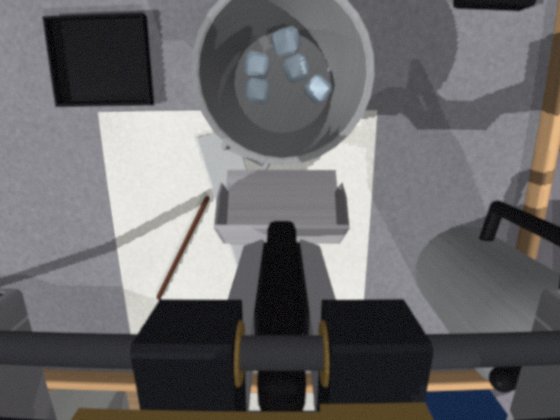

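All 5 cubes are in the bucket, around (285,65), and the pan is empty. Back for the remaining three.

```bash
python3 -c "
from h import *
print(to_tool((525.1,26.8,215),1.44))"
```

```text
[ 0.4546 -0.0908  0.0297  0.1293]
```

>>> {"fn": "move_arm", "kwargs": {
  "moves": [
    [0.03,-0.006,0,0.01],
    [0.075,-0.015,0,0.02],
    [0.12,-0.024,0,0.035],
    [0.165,-0.033,0,0.05],
    [0.21,-0.042,0,0.065],
    [0.255,-0.051,0,0.08],
    [0.3,-0.06,0.01,0.095],
    [0.345,-0.069,0.02,0.11],
    [0.39,-0.078,0.03,0.129],
    [0.43,-0.086,0.03,0.129],
    [0.455,-0.091,0.03,0.129],
    [0.455,-0.091,0.03,0.129]
  ]
}}

```text
clock: 22.8
eef_pos: [523.5, 31.3, 215.8]
eef_rot: [3.141, -0.001, 1.446]
wrist_force: [-0.0, -0.7, -0.4]
finger_gap: 17.7
finger_force: 60.0
```

>>> {"fn": "move_arm", "kwargs": {
  "moves": [
    [0,0,0,0],
    [0,0,0,0]
  ]
}}

```text
clock: 23.0
eef_pos: [524.6, 27.5, 215.4]
eef_rot: [3.141, 0.0, 1.442]
wrist_force: [0.2, 1.0, -2.5]
finger_gap: 17.7
finger_force: 60.0
```

```bash
cat >> h.py <<'E'
def blobs(b):
    i=b[(b[:,0]>-104)&(b[:,0]<-8)&(b[:,1]>-20)&(b[:,1]<109)&(b[:,2]>30)&(b[:,2]<52)]
    print('blob pts',len(i), np.percentile(i[:,:2],[1,99],axis=0).round() if len(i) else '')
E
python3 -c "
from h import *
binpos();tl()
b=wellmap('w12.png')
s=manip.read_state(); M=rot(s['eef_rot']); L=(cloud(snap('wrist')).reshape(-1,3)-s['eef_pos'])@M; L[:,2]+=18.8
for x in range(2,50,6):
    w=L[(abs(L[:,0]-x)<2)&(abs(L[:,1])<20)&(L[:,2]>25)&(L[:,2]<125)]
    if len(w): print(x,np.percentile(w[:,2],[1,50,99]).round(1))
i=b[(b[:,0]>-104)&(b[:,0]<-8)&(b[:,1]>50)&(b[:,1]<109)&(b[:,2]>34)&(b[:,2]<50)];print(len(i),np.percentile(i,[1,99],axis=0).round())
"
```

```text
bin frame grasp [-56.6  -2.4] z 234.2 yaw 1.442 F [ 0.2  1.  -2.5]
tilt -47.6 off -67.7 678 pan xmax 33.0 zmax 107.0 tcp [524.6  27.5 215.4] gap 17.7 F [ 0.2  1.  -2.5]
2 [47.6 80.7 83.5]
8 [25.3 83.7 88.1]
14 [34.  89.7 92.8]
20 [92.  94.6 97.8]
26 [ 96.6  99.6 102.4]
32 [102.6 105.3 108.1]
1749 [[-99.  84.  34.]
 [ -9. 108.  45.]]
```

>>> {"fn": "move_arm", "kwargs": {
  "moves": [
    [0,0.003,0.04,0.002],
    [0,0.003,0.08,0.002],
    [0,0.003,0.1,0.002],
    [0,0.003,0.11,0.002],
    [0,0.003,0.113,0.002],
    [0,0.003,0.113,0.002]
  ]
}}

```text
clock: 23.75
eef_pos: [528.0, 27.3, 102.9]
eef_rot: [3.141, -0.0, 1.439]
wrist_force: [0.4, 0.4, -0.9]
finger_gap: 17.3
finger_force: 60.0
```

>>> {"fn": "move_arm", "kwargs": {
  "moves": [
    [-0.004,0,0.004,0],
    [-0.01,0,0.009,0],
    [-0.015,0,0.014,0],
    [-0.02,0,0.021,0],
    [-0.025,0,0.028,0],
    [-0.029,0,0.035,0],
    [-0.032,0,0.04,0],
    [-0.034,0,0.045,0],
    [-0.035,0,0.048,0],
    [-0.035,0,0.049,0],
    [-0.035,0,0.049,0]
  ],
  "squeeze": 15
}}

```text
clock: 24.85
eef_pos: [524.4, -7.5, 54.8]
eef_rot: [3.138, -0.0, 1.44]
wrist_force: [0.3, -2.4, 9.5]
finger_gap: 17.6
finger_force: 15.0
```

```bash
python3 -c "
from h import *
binpos();tl();lip()"
```

```text
bin frame grasp [-52.2 -37.2] z 73.6 yaw 1.44 F [ 0.3 -2.4  9.5]
tilt -4.4 off 5.7 887 pan xmax 109.0 zmax 63.0 tcp [524.4  -7.5  54.8] gap 17.6 F [ 0.3 -2.4  9.5]
[(31, np.float64(54.0)), (35, np.float64(53.6)), (39, np.float64(53.1)), (43, np.float64(52.8)), (47, np.float64(52.5)), (51, np.float64(51.8)), (55, np.float64(51.3)), (59, np.float64(51.0)), (63, np.float64(50.6)), (67, np.float64(50.8)), (71, np.float64(50.9)), (75, np.float64(51.2)), (79, np.float64(61.4)), (83, np.float64(61.4)), (87, np.float64(61.5)), (91, np.float64(61.5)), (95, np.float64(61.5)), (99, np.float64(61.5)), (103, np.float64(61.4)), (107, np.float64(61.4))]
```

>>> {"fn": "move_arm", "kwargs": {
  "moves": [
    [0.006,0,-0.001,0],
    [0.012,0,-0.001,0],
    [0.018,0,0,0],
    [0.024,0,0,0],
    [0.024,0,0,0]
  ],
  "squeeze": 10
}}

```text
clock: 25.45
eef_pos: [526.1, 17.5, 53.0]
eef_rot: [-3.141, -0.0, 1.441]
wrist_force: [0.4, 0.5, -1.8]
finger_gap: 17.9
finger_force: 10.0
```

>>> {"fn": "move_arm", "kwargs": {
  "moves": [
    [0,0,0,0],
    [0,0,0,0],
    [0,0,0,0]
  ],
  "jaw": 0.03
}}

```text
clock: 25.75
eef_pos: [526.2, 16.4, 53.3]
eef_rot: [3.141, -0.0, 1.44]
wrist_force: [-1.0, -0.0, -0.0]
finger_gap: 29.5
finger_force: 0.0
```

```bash
python3 -c "
from h import *
binpos();tl();lip()"
```

```text
bin frame grasp [-53.5 -13.2] z 72.1 yaw 1.44 F [-1. -0. -0.]
tilt 1.7 off 2.4 1101 pan xmax 109.0 zmax 61.0 tcp [526.2  16.4  53.3] gap 29.5 F [-1. -0. -0.]
[(31, np.float64(57.4)), (35, np.float64(57.4)), (39, np.float64(57.6)), (43, np.float64(57.6)), (47, np.float64(57.4)), (51, np.float64(57.2)), (55, np.float64(57.2)), (59, np.float64(57.2)), (63, np.float64(57.2)), (67, np.float64(57.7)), (71, np.float64(58.3)), (75, np.float64(58.7)), (79, np.float64(59.9)), (83, np.float64(59.9)), (87, np.float64(60.0)), (91, np.float64(60.1)), (95, np.float64(60.0)), (99, np.float64(38.9)), (103, np.float64(35.2)), (107, np.float64(35.2))]
```

>>> {"fn": "move_arm", "kwargs": {
  "moves": [
    [-0.008,0,0,0],
    [-0.016,0,0,0],
    [-0.016,0,0,0],
    [-0.016,0,0,0]
  ],
  "jaw": 0.03
}}

```text
clock: 26.25
eef_pos: [524.1, 0.4, 53.3]
eef_rot: [3.142, -0.0, 1.439]
wrist_force: [-0.3, 0.8, 0.2]
finger_gap: 30.3
finger_force: 0.0
```

>>> {"fn": "move_arm", "kwargs": {
  "moves": [
    [0,0,0,0],
    [0,0,0,0],
    [0,0,0,0],
    [0.005,0,0,0],
    [0.01,0,0,0],
    [0.015,0,0,0],
    [0.02,0,0,0],
    [0.025,0,0,0],
    [0.03,0,0,0],
    [0.03,0,0,0]
  ],
  "jaw": 0,
  "squeeze": 60
}}

```text
clock: 27.25
eef_pos: [528.1, 31.2, 53.2]
eef_rot: [-3.142, -0.0, 1.44]
wrist_force: [0.1, 0.8, 0.2]
finger_gap: 17.5
finger_force: 60.0
```

```bash
python3 -c "
from h import *
binpos();tl();lip()
b=wellmap('w13.png')
for x in (-90,-56,-24):
  r=b[(abs(b[:,0]-x)<4)&(b[:,1]>30)&(b[:,1]<109)&(b[:,2]>32)&(b[:,2]<52)];print(x,len(r),np.percentile(r,[2,98],axis=0).round() if len(r) else '')
"
```

```text
bin frame grasp [-53.6   1.7] z 72.0 yaw 1.44 F [0.1 0.8 0.2]
tilt 1.9 off -11.4 1473 pan xmax 108.0 zmax 61.0 tcp [528.1  31.2  53.2] gap 17.5 F [0.1 0.8 0.2]
[(31, np.float64(14.8)), (35, np.float64(34.9)), (39, np.float64(57.4)), (43, np.float64(57.5)), (47, np.float64(57.4)), (51, np.float64(57.2)), (55, np.float64(57.2)), (59, np.float64(57.2)), (63, np.float64(57.2)), (67, np.float64(57.2)), (71, np.float64(57.3)), (75, np.float64(57.3)), (79, np.float64(57.5)), (83, np.float64(45.7)), (87, np.float64(34.4)), (91, np.float64(33.5)), (95, np.float64(34.3)), (99, np.float64(34.4)), (103, np.float64(34.6)), (107, np.float64(28.1))]
-90 876 [[-94.  35.  34.]
 [-86. 108.  50.]]
-56 798 [[-60.  37.  34.]
 [-52. 108.  51.]]
-24 863 [[-28.  35.  34.]
 [-20. 108.  49.]]
```

>>> {"fn": "move_arm", "kwargs": {
  "moves": [
    [0.003,0,0,0],
    [0.006,0,0,0],
    [0.009,0,0,0],
    [0.011,0,0,0],
    [0.012,0,0,0],
    [0.012,0,0,0]
  ]
}}

```text
clock: 28.0
eef_pos: [529.6, 42.6, 53.2]
eef_rot: [3.142, -0.0, 1.44]
wrist_force: [0.3, 0.7, -0.6]
finger_gap: 17.1
finger_force: 60.0
```

```bash
python3 -c "
from h import *
binpos();tl();lip()
b=wellmap('w14.png')
for x in (-90,-56,-24):
  r=b[(abs(b[:,0]-x)<5)&(b[:,1]>45)&(b[:,1]<112)]
  print(x,[(u,np.median(r[abs(r[:,1]-u)<2][:,2]).round(0)) for u in range(50,112,4)])
"
```

```text
bin frame grasp [-53.6  13.2] z 72.0 yaw 1.44 F [ 0.3  0.7 -0.6]
tilt 1.9 off -11.5 1478 pan xmax 97.0 zmax 61.0 tcp [529.6  42.6  53.2] gap 17.1 F [ 0.3  0.7 -0.6]
[(31, np.float64(14.9)), (35, np.float64(34.8)), (39, np.float64(57.3)), (43, np.float64(57.5)), (47, np.float64(57.5)), (51, np.float64(57.3)), (55, np.float64(57.2)), (59, np.float64(57.4)), (63, np.float64(57.3)), (67, np.float64(57.3)), (71, np.float64(56.2)), (75, np.float64(33.2)), (79, np.float64(33.0)), (83, np.float64(33.2)), (87, np.float64(33.1)), (91, np.float64(33.0)), (95, np.float64(33.8))]
-90 [(50, np.float64(30.0)), (54, np.float64(16.0)), (58, np.float64(16.0)), (62, np.float64(16.0)), (66, np.float64(16.0)), (70, np.float64(15.0)), (74, np.float64(16.0)), (78, np.float64(15.0)), (82, np.float64(16.0)), (86, np.float64(38.0)), (90, np.float64(41.0)), (94, np.float64(41.0)), (98, np.float64(41.0)), (102, np.float64(41.0)), (106, np.float64(39.0)), (110, np.float64(74.0))]
-56 [(50, np.float64(33.0)), (54, np.float64(15.0)), (58, np.float64(14.0)), (62, np.float64(15.0)), (66, np.float64(15.0)), (70, np.float64(15.0)), (74, np.float64(15.0)), (78, np.float64(15.0)), (82, np.float64(15.0)), (86, np.float64(38.0)), (90, np.float64(41.0)), (94, np.float64(41.0)), (98, np.float64(41.0)), (102, np.float64(41.0)), (106, np.float64(39.0)), (110, np.float64(75.0))]
-24 [(50, np.float64(28.0)), (54, np.float64(15.0)), (58, np.float64(15.0)), (62, np.float64(15.0)), (66, np.float64(15.0)), (70, np.float64(15.0)), (74, np.float64(15.0)), (78, np.float64(15.0)), (82, np.float64(15.0)), (86, np.float64(38.0)), (90, np.float64(41.0)), (94, np.float64(41.0)), (98, np.float64(41.0)), (102, np.float64(41.0)), (106, np.float64(39.0)), (110, np.float64(74.0))]
```

>>> {"fn": "move_arm", "kwargs": {
  "moves": [
    [0,0,-0.002,0],
    [0,0,-0.006,0],
    [0,0,-0.012,0],
    [0,0,-0.02,0],
    [0,0,-0.03,0],
    [0,0,-0.042,0],
    [0,0,-0.056,0],
    [0,0,-0.07,0],
    [0,0,-0.08,0],
    [0,0,-0.088,0],
    [0,0,-0.092,0],
    [0,0,-0.092,0]
  ]
}}

```text
clock: 29.35
eef_pos: [529.7, 42.4, 145.6]
eef_rot: [3.141, -0.0, 1.44]
wrist_force: [0.3, 0.1, -2.0]
finger_gap: 17.5
finger_force: 60.0
```

>>> {"fn": "move_arm", "kwargs": {
  "moves": [
    [0,0,-0.006,0],
    [0,0,-0.018,0],
    [0,0,-0.03,0],
    [0,0,-0.04,0],
    [0,0,-0.045,0],
    [0,0,-0.045,0],
    [0,0,-0.045,0]
  ]
}}

```text
clock: 30.05
eef_pos: [529.4, 42.4, 190.0]
eef_rot: [-3.141, 0.0, 1.44]
wrist_force: [0.3, 0.1, -2.2]
finger_gap: 17.5
finger_force: 60.0
```

```bash
cat >> h.py <<'E'
def prof():
    s=manip.read_state(); M=rot(s['eef_rot']); L=(cloud(snap('wrist')).reshape(-1,3)-s['eef_pos'])@M; L[:,2]+=18.8
    for y in (-28,0,28):
        w=L[(abs(L[:,1]-y)<4)&(L[:,2]<130)]
        print(y,[(x,int(np.median(w[abs(w[:,0]-x)<2][:,2]))) for x in range(38,110,5) if (abs(w[:,0]-x)<2).any()])
E
python3 -c "
from h import *
binpos();tl();prof()
k=box(cloud(snap('scene')),500,720,-440,-200,108,122); print('bucket',circ(k))
print(to_tool((615.4,-348,190),1.571))"
```

```text
bin frame grasp [-53.7  12.9] z 208.8 yaw 1.44 F [ 0.3  0.1 -2.2]
tilt 2.0 off -11.4 1482 pan xmax 98.0 zmax 60.0 tcp [529.4  42.4 190. ] gap 17.5 F [ 0.3  0.1 -2.2]
-28 [(38, 57), (43, 57), (48, 57), (53, 57), (58, 57), (63, 57), (68, 57), (73, 34), (78, 31), (83, 31), (88, 32), (93, 33), (98, 37), (103, 120)]
0 [(38, 22), (43, 57), (48, 57), (53, 57), (58, 57), (63, 57), (68, 57), (73, 34), (78, 31), (83, 31), (88, 32), (93, 33), (98, 37)]
28 [(38, 57), (43, 57), (48, 57), (53, 57), (58, 57), (63, 57), (68, 57), (73, 34), (78, 31), (83, 31), (88, 32), (93, 33), (98, 37), (103, 119)]
bucket (array([ 617.80154837, -317.70948881]), np.float64(74.90913760362386))
[-3.758e-01  1.363e-01 -3.000e-04 -1.312e-01]
```

>>> {"fn": "move_arm", "kwargs": {
  "moves": [
    [-0.003,0.001,0,0],
    [-0.009,0.003,0,0],
    [-0.019,0.007,0,-0.01],
    [-0.034,0.012,0,-0.02],
    [-0.054,0.019,0,-0.03],
    [-0.079,0.028,0,-0.04],
    [-0.109,0.039,0,-0.05],
    [-0.143,0.051,0,-0.06],
    [-0.178,0.064,0,-0.07],
    [-0.213,0.076,0,-0.08],
    [-0.248,0.089,0,-0.09],
    [-0.283,0.102,0,-0.1]
  ]
}}

```text
clock: 31.4
eef_pos: [593.6, -254.1, 190.1]
eef_rot: [-3.142, 0.0, 1.54]
wrist_force: [0.1, 0.0, -1.0]
finger_gap: 18.2
finger_force: 60.0
```

>>> {"fn": "move_arm", "kwargs": {
  "moves": [
    [-0.025,0.009,0,-0.01],
    [-0.05,0.018,0,-0.02],
    [-0.075,0.025,0,-0.031],
    [-0.09,0.028,0,-0.031],
    [-0.096,0.028,0,-0.031],
    [-0.096,0.028,0.0,-0.031],
    [-0.096,0.028,0.0,-0.031]
  ]
}}

```text
clock: 32.1
eef_pos: [618.6, -348.0, 190.2]
eef_rot: [-3.141, -0.0, 1.571]
wrist_force: [0.6, -0.2, -2.1]
finger_gap: 17.6
finger_force: 60.0
```

```bash
python3 -c "
from h import *
tl();prof()
k=box(cloud(snap('wrist')),500,720,-440,-200,108,120); print('bucket',circ(k))
print(to_tool((615.4,-350,175),1.571))"
```

```text
tilt 2.0 off -11.4 1483 pan xmax 102.0 zmax 101.0 tcp [ 618.6 -348.   190.2] gap 17.6 F [ 0.6 -0.2 -2.1]
-28 [(38, 57), (43, 57), (48, 57), (53, 57), (58, 57), (63, 57), (68, 57), (73, 35), (78, 31), (83, 31), (88, 32), (93, 33), (98, 37), (103, 94)]
0 [(38, 22), (43, 57), (48, 57), (53, 57), (58, 57), (63, 57), (68, 57), (73, 34), (78, 31), (83, 31), (88, 32), (93, 33), (98, 37), (103, 94)]
28 [(38, 57), (43, 57), (48, 57), (53, 57), (58, 57), (63, 57), (68, 57), (73, 35), (78, 31), (83, 31), (88, 32), (93, 33), (98, 37)]
bucket (array([ 615.47132043, -319.5048992 ]), np.float64(74.28717443907745))
[-0.0023 -0.0035  0.0156  0.0006]
```

>>> {"fn": "move_arm", "kwargs": {
  "moves": [
    [-0.003,-0.001,0,0],
    [-0.01,-0.002,0,0],
    [-0.018,-0.003,0.002,0],
    [-0.025,-0.003,0.006,0],
    [-0.026,-0.003,0.01,0],
    [-0.026,-0.003,0.012,0],
    [-0.026,-0.003,0.012,0]
  ]
}}

```text
clock: 32.95
eef_pos: [615.7, -374.1, 177.6]
eef_rot: [-3.141, -0.001, 1.571]
wrist_force: [0.6, 0.7, -1.9]
finger_gap: 17.5
finger_force: 60.0
```

>>> {"fn": "move_arm", "kwargs": {
  "moves": [
    [0,0,0,0],
    [0,0,0,0],
    [0,0,0,0],
    [0,0,0,0]
  ],
  "squeeze": 4
}}

```text
clock: 33.35
eef_pos: [615.8, -374.3, 178.5]
eef_rot: [3.141, 0.0, 1.571]
wrist_force: [0.6, -0.5, -2.2]
finger_gap: 17.8
finger_force: 4.0
```

```bash
python3 -c "
from h import *
tl();prof()"
```

```text
tilt 14.3 off -33.2 1355 pan xmax 56.0 zmax 109.0 tcp [ 615.8 -374.3  178.5] gap 17.8 F [ 0.6 -0.5 -2.2]
-28 [(38, 85), (43, 87), (48, 90), (53, 93), (58, 96)]
0 [(38, 85), (43, 87), (48, 90), (53, 93), (58, 95)]
28 [(38, 85), (43, 87), (48, 90), (53, 94), (58, 95)]
```

>>> {"fn": "move_arm", "kwargs": {
  "moves": [
    [0,0,0,0],
    [0,0,0,0],
    [0,0,-0.02,0],
    [0,0,-0.05,0],
    [-0.02,0,-0.065,0],
    [-0.05,0,-0.065,0],
    [-0.055,0,-0.065,0],
    [-0.055,0,-0.065,0],
    [-0.055,0,-0.065,0]
  ],
  "squeeze": 60
}}

```text
clock: 34.35
eef_pos: [615.9, -428.7, 242.9]
eef_rot: [-3.141, -0.001, 1.571]
wrist_force: [-0.2, 1.0, -0.9]
finger_gap: 17.7
finger_force: 60.0
```

```bash
python3 - <<'E'
from h import *
c=snap('wrist','w15.png'); p=cloud(c)
cv2.imwrite('pics/w15c.png',cv2.resize(c['frame'][0:200,150:420],None,fx=2.9,fy=2.9,interpolation=cv2.INTER_CUBIC))
k=box(p,500,720,-440,-200,108,120); print('bucket',circ(k))
# tray
w=np.load('w3.npz')['P']
t=box(w,330,480,-380,-220,9,18); t=t[(t[:,0]<356)|(t[:,0]>450)|(t[:,1]>-248)]
print('tray wall',np.percentile(t[:,0],[1,50,99]),np.percentile(t[:,1],[1,99]))
s=manip.read_state(); M=rot(s['eef_rot']); L=(p.reshape(-1,3)-s['eef_pos'])@M; L[:,2]+=18.8
for x in range(8,70,5):
    v=L[(abs(L[:,0]-x)<2)&(abs(L[:,1])<20)&(L[:,2]>25)&(L[:,2]<125)]
    if len(v): print(x,np.median(v[:,2]).round(1),end=' ')
print(to_tool((406,-340,230),1.59), to_tool((525,15,250),1.44))
b=cloud(snap('scene'))
E
```

```text
bucket (array([ 615.5091384 , -320.56041955]), np.float64(74.17633492217745))
tray wall [344.72565554 401.25780952 460.93757438] [-342.7196705  -243.92131605]
8 59.8 13 73.5 18 74.6 23 77.8 28 80.9 33 83.5 38 85.7 43 88.1 48 91.4 53 94.4 58 96.2 [ 0.0886 -0.2099  0.0132 -0.0184] [ 0.4435 -0.0907 -0.0067  0.1316]
```

View pics/w15c.png

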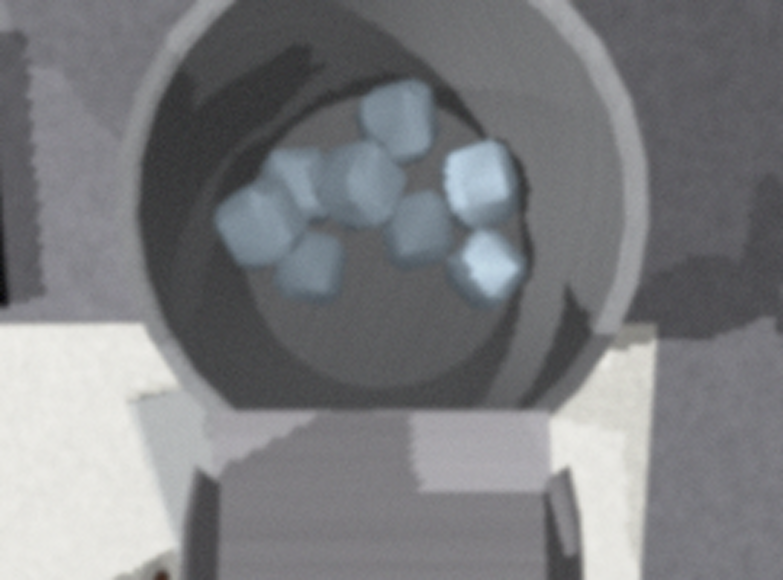

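The bucket now shows all 8 cubes. Next I return the scoop to the tray.

>>> {"fn": "move_arm", "kwargs": {
  "moves": [
    [0.015,-0.03,0,0],
    [0.035,-0.065,0,-0.01],
    [0.055,-0.105,0,-0.02],
    [0.075,-0.145,0,-0.02],
    [0.095,-0.185,0,-0.02],
    [0.109,-0.21,0,-0.02],
    [0.109,-0.212,0.02,-0.02],
    [0.109,-0.212,0.05,-0.02],
    [0.109,-0.212,0.08,-0.02],
    [0.109,-0.212,0.1,-0.02],
    [0.109,-0.212,0.1,-0.02],
    [0.109,-0.212,0.1,-0.02]
  ]
}}

```text
clock: 35.65
eef_pos: [404.0, -320.2, 144.2]
eef_rot: [3.141, 0.001, 1.591]
wrist_force: [-0.0, 0.6, -0.9]
finger_gap: 17.5
finger_force: 60.0
```

```bash
cat >> h.py <<'E'
def tray():
    s=manip.read_state(); p=cloud(snap('wrist')).reshape(-1,3); print('tcp',s['eef_pos'].round(1),s['eef_rot'].round(3)[2],'F',s['wrist_force'].round(1))
    # pan walls / lip in world
    for x in (375,390,403,420,435):
        w=p[(abs(p[:,0]-x)<4)&(p[:,1]>-350)&(p[:,1]<-235)&(p[:,2]<80)]
        print(x,[(y,int(round(np.median(w[abs(w[:,1]-y)<2][:,2])))) for y in range(-346,-238,6) if (abs(w[:,1]-y)<2).sum()>2])
E
python3 -c "
from h import *
tray()"
```

```text
tcp [ 404.  -320.2  144.2] 1.591 F [-0.   0.6 -0.9]
375 [(-286, 79), (-280, 76), (-274, 73), (-268, 68), (-262, 1), (-256, 1), (-250, 1), (-244, 12)]
390 [(-286, 79), (-280, 77), (-274, 73), (-268, 68), (-262, 1), (-256, 1), (-250, 2), (-244, 12)]
403 [(-286, 79), (-280, 77), (-274, 73), (-268, 69), (-262, 1), (-256, 1), (-250, 1), (-244, 2)]
420 [(-286, 79), (-280, 77), (-274, 74), (-268, 69), (-262, 2), (-256, 1), (-250, 2), (-244, 12)]
435 [(-286, 79), (-280, 77), (-274, 74), (-268, 69), (-262, 2), (-256, 1), (-250, 1), (-244, 11)]
```

>>> {"fn": "move_arm", "kwargs": {
  "moves": [
    [0,0,0.03,0],
    [0,0,0.05,0],
    [0,0,0.06,0],
    [0,0,0.063,0],
    [0,0,0.063,0],
    [0,0,0.063,0]
  ]
}}

```text
clock: 36.3
eef_pos: [404.2, -320.7, 81.4]
eef_rot: [3.14, 0.001, 1.591]
wrist_force: [0.1, -0.1, -1.9]
finger_gap: 17.6
finger_force: 60.0
```

>>> {"fn": "move_arm", "kwargs": {
  "moves": [
    [-0.003,0,0.003,0],
    [-0.007,0,0.007,0],
    [-0.012,0,0.012,0],
    [-0.017,0,0.017,0],
    [-0.022,0,0.022,0],
    [-0.027,0,0.027,0],
    [-0.03,0,0.032,0],
    [-0.032,0,0.036,0],
    [-0.032,0,0.038,0],
    [-0.032,0,0.038,0]
  ],
  "squeeze": 12
}}

```text
clock: 37.3
eef_pos: [404.3, -352.8, 42.3]
eef_rot: [-3.142, 0.001, 1.591]
wrist_force: [-1.6, -4.3, 5.0]
finger_gap: 18.3
finger_force: 12.0
```

```bash
python3 -c "
from h import *
tray();tl();lip()"
```

```text
tcp [ 404.3 -352.8   42.3] 1.591 F [-1.6 -4.3  5. ]
375 [(-340, 6), (-322, 22), (-316, 4), (-310, 4), (-304, 4), (-298, 4), (-292, 4), (-286, 4), (-280, 4), (-274, 4), (-268, 3), (-262, 1), (-256, 1), (-250, 1), (-244, 12)]
390 [(-346, 66), (-340, 6), (-334, 2), (-322, 23), (-316, 4), (-310, 4), (-304, 4), (-298, 4), (-292, 4), (-286, 4), (-280, 4), (-274, 4), (-268, 3), (-262, 1), (-256, 1), (-250, 1), (-244, 12)]
403 [(-346, 62), (-340, 57), (-334, 53), (-328, 48), (-322, 27), (-316, 4), (-310, 4), (-304, 4), (-298, 4), (-292, 4), (-286, 4), (-280, 4), (-274, 4), (-268, 3), (-262, 1), (-256, 1), (-250, 1), (-244, 12)]
420 [(-340, 5), (-334, 1), (-322, 25), (-316, 4), (-310, 4), (-304, 4), (-298, 4), (-292, 4), (-286, 4), (-280, 4), (-274, 4), (-268, 3), (-262, 1), (-256, 1), (-250, 1), (-244, 12)]
435 [(-340, 6), (-334, 1), (-322, 26), (-316, 4), (-310, 4), (-304, 4), (-298, 4), (-292, 4), (-286, 4), (-280, 4), (-274, 4), (-268, 3), (-262, 1), (-256, 1), (-250, 1), (-244, 12)]
tilt 0.9 off -6.4 1284 pan xmax 108.0 zmax 64.0 tcp [ 404.3 -352.7   42.3] gap 17.9 F [-0.6 -2.3  4.6]
[(31, np.float64(38.6)), (35, np.float64(57.4)), (39, np.float64(57.3)), (43, np.float64(57.3)), (47, np.float64(57.2)), (51, np.float64(56.9)), (55, np.float64(56.9)), (59, np.float64(57.0)), (63, np.float64(56.7)), (67, np.float64(56.8)), (71, np.float64(56.7)), (75, np.float64(56.7)), (79, np.float64(57.1)), (83, np.float64(57.5)), (87, np.float64(57.9)), (91, np.float64(59.9)), (95, np.float64(59.9)), (99, np.float64(59.9)), (103, np.float64(59.8)), (107, np.float64(49.3))]
```

>>> {"fn": "move_arm", "kwargs": {
  "moves": [
    [0,0,0,0],
    [0,0,0,0],
    [0,0,0,0],
    [0,0,-0.02,0],
    [0,0,-0.06,0],
    [0,0,-0.1,0],
    [0,0,-0.15,0],
    [0,0,-0.17,0],
    [0,0,-0.17,0],
    [0,0,-0.17,0]
  ],
  "jaw": 0.045
}}

```text
clock: 38.45
eef_pos: [404.2, -352.1, 211.4]
eef_rot: [-3.141, -0.001, 1.591]
wrist_force: [0.0, 0.5, -0.5]
finger_gap: 44.8
finger_force: 0.0
```

```bash
python3 -c "
from h import *
tray()
print(to_tool((632.5,17,212),1.439))"
```

```text
tcp [ 404.2 -352.1  211.4] 1.591 F [ 0.   0.5 -0.5]
375 [(-346, -2), (-340, 4), (-334, 1), (-322, 17), (-316, 4), (-310, 4), (-304, 4), (-298, 4), (-292, 4), (-286, 4), (-280, 4), (-274, 3), (-268, 2), (-262, 1), (-256, 1), (-250, 1), (-244, 12)]
390 [(-346, -2), (-340, 9), (-334, 1), (-328, 1), (-322, 20), (-316, 4), (-310, 4), (-304, 4), (-298, 4), (-292, 3), (-286, 4), (-280, 4), (-274, 3), (-268, 2), (-262, 1), (-256, 1), (-250, 1), (-244, 12)]
403 [(-346, 64), (-340, 59), (-334, 54), (-328, 49), (-322, 42), (-316, 4), (-310, 4), (-304, 4), (-298, 4), (-292, 4), (-286, 4), (-280, 4), (-274, 3), (-268, 2), (-262, 1), (-256, 1), (-250, 1), (-244, 12)]
420 [(-346, -2), (-340, 5), (-334, 1), (-328, 1), (-322, 21), (-316, 4), (-310, 4), (-304, 4), (-298, 4), (-292, 4), (-286, 4), (-280, 4), (-274, 3), (-268, 2), (-262, 1), (-256, 1), (-250, 1), (-244, 12)]
435 [(-346, -2), (-340, 3), (-334, 1), (-328, 1), (-322, 23), (-316, 4), (-310, 4), (-304, 4), (-298, 4), (-292, 4), (-286, 4), (-280, 4), (-274, 3), (-268, 2), (-262, 2), (-256, 1), (-250, 1), (-244, 12)]
[ 0.3643  0.2358 -0.001   0.1518]
```

The scoop lies flat in the tray. Next I shut the lid.

>>> {"fn": "move_arm", "kwargs": {
  "moves": [
    [0.04,0.025,0,0.02],
    [0.08,0.05,0,0.04],
    [0.12,0.077,0,0.06],
    [0.16,0.103,0,0.08],
    [0.2,0.13,0,0.1],
    [0.24,0.155,0,0.12],
    [0.28,0.181,0,0.14],
    [0.32,0.207,0,0.152],
    [0.35,0.227,0,0.152],
    [0.364,0.236,0,0.152],
    [0.364,0.236,0,0.152],
    [0.364,0.236,0,0.152]
  ]
}}

```text
clock: 39.7
eef_pos: [632.5, 15.9, 210.7]
eef_rot: [-3.139, 0.0, 1.439]
wrist_force: [-0.5, -0.2, 0.8]
finger_gap: 44.9
finger_force: 0.0
```

```bash
python3 -c "
from h import *
s=manip.read_state();print(s['eef_pos'],s['eef_rot'])
g=box(cloud(snap('wrist')),590,680,-40,70,108,125); print('grip',len(g),cv2.minAreaRect(g[:,:2].astype(np.float32)), np.median(g[:,2]))"
```

```text
[632.4725861   15.94987765 210.70030633] [-3.13917738e+00  4.00615902e-04  1.43904463e+00]
grip 1305 ((632.8856811523438, 16.54756736755371), (68.73872375488281, 13.976530075073242), 82.1839828491211) 114.01647144831628
```

>>> {"fn": "move_arm", "kwargs": {
  "moves": [
    [0,0,0.05,0],
    [0,0,0.09,0],
    [0,0,0.114,0],
    [0,0,0.114,0],
    [0,0,0.114,0]
  ]
}}

```text
clock: 40.25
eef_pos: [633.2, 15.4, 99.3]
eef_rot: [3.141, -0.0, 1.438]
wrist_force: [-0.1, -0.4, 0.4]
finger_gap: 45.0
finger_force: 0.0
```

>>> {"fn": "move_arm", "kwargs": {
  "moves": [
    [0,0,0,0],
    [0,0,0,0],
    [0,0,0,0],
    [0,0,0,0],
    [0,-0.02,0,0],
    [0,-0.045,0,0],
    [0,-0.07,0,0],
    [0,-0.09,0,0],
    [0,-0.1,0,0],
    [0,-0.104,0,0],
    [0,-0.104,0,0],
    [0,-0.104,0,0]
  ],
  "jaw": 0,
  "squeeze": 20
}}

```text
clock: 41.45
eef_pos: [530.7, 29.7, 98.8]
eef_rot: [3.141, 0.0, 1.439]
wrist_force: [-1.9, -3.0, 7.4]
finger_gap: 13.8
finger_force: 20.0
```

>>> {"fn": "move_arm", "kwargs": {
  "moves": [
    [0,-0.001,0,0],
    [0,-0.002,0,0],
    [0,-0.003,0,0],
    [0,-0.004,0,0]
  ]
}}

```text
clock: 41.85
eef_pos: [527.3, 30.2, 98.8]
eef_rot: [3.14, 0.0, 1.439]
wrist_force: [0.5, -3.4, 5.7]
finger_gap: 14.3
finger_force: 20.0
```

>>> {"fn": "move_arm", "kwargs": {
  "moves": [
    [0,-0.001,0,0],
    [0,-0.002,0,0],
    [0,-0.003,0,0],
    [0,-0.003,0,0]
  ]
}}

```text
clock: 42.25
eef_pos: [525.6, 30.4, 98.8]
eef_rot: [3.136, -0.0, 1.439]
wrist_force: [11.7, -5.2, -2.3]
finger_gap: 14.0
finger_force: 20.0
```

>>> {"fn": "move_arm", "kwargs": {
  "moves": [
    [0,-0.001,0,0],
    [0,-0.002,0,0],
    [0,-0.002,0,0]
  ]
}}

```text
clock: 42.55
eef_pos: [525.5, 30.4, 98.8]
eef_rot: [3.132, -0.0, 1.438]
wrist_force: [29.8, -7.9, -13.5]
finger_gap: 13.9
finger_force: 20.0
```

>>> {"fn": "move_arm", "kwargs": {
  "moves": [
    [0,0.0,0,0],
    [0,0.0,0,0],
    [0,0.0,0,0],
    [0,0.0,0,0],
    [0,0.0,-0.04,0],
    [0,0,-0.09,0],
    [0,0,-0.11,0],
    [0,0,-0.11,0]
  ],
  "jaw": 0.04
}}

```text
clock: 43.35
eef_pos: [522.1, 31.3, 211.3]
eef_rot: [3.136, -0.001, 1.439]
wrist_force: [0.2, 0.1, -0.7]
finger_gap: 39.9
finger_force: 0.0
```

```bash
python3 -c "
from h import *
p=cloud(snap('wrist'));g=box(p,480,600,-40,80,108,125); print('grip',len(g),cv2.minAreaRect(g[:,:2].astype(np.float32)))
print(to_tool((503,235,215)))"
```

```text
grip 1300 ((525.6995849609375, 30.344074249267578), (69.10958862304688, 14.007962226867676), 82.3106918334961)
[ 0.1996 -0.045  -0.006   0.    ]
```

>>> {"fn": "move_arm", "kwargs": {
  "moves": [
    [0.04,-0.009,0,0],
    [0.085,-0.02,0,0],
    [0.13,-0.03,0,0],
    [0.17,-0.04,0,0],
    [0.195,-0.045,0,0],
    [0.2,-0.045,0,0],
    [0.2,-0.045,0,0],
    [0.2,-0.045,0,0]
  ],
  "jaw": 0
}}

```text
clock: 44.2
eef_pos: [502.8, 234.3, 207.5]
eef_rot: [-3.141, 0.001, 1.438]
wrist_force: [-0.3, -0.2, 0.4]
finger_gap: 0.6
finger_force: 0.0
```

```bash
python3 -c "
from h import *
p=cloud(snap('wrist','w16.png'));l=box(p,440,570,240,360,54,68);print(len(l),l.min(0),l.max(0),l.mean(0)); print(circ(box(p,440,570,240,360,20,30)))
c=(l.min(0)+l.max(0))/2;print(to_tool((c[0],c[1],80)),manip.read_state()['finger_gap'])"
```

```text
282 [494.13425819 288.66366604  54.69335228] [511.68644612 305.83739197  60.02440474] [503.06949166 297.43401759  57.87222015]
(array([503.03352419, 297.50226807]), np.float64(32.45070849560166))
[ 0.0626 -0.0083  0.1277  0.    ] 0.30443216117725325
```

>>> {"fn": "move_arm", "kwargs": {
  "moves": [
    [0.04,-0.005,0,0],
    [0.063,-0.008,0.03,0],
    [0.063,-0.008,0.08,0],
    [0.063,-0.008,0.12,0],
    [0.063,-0.008,0.135,0],
    [0.063,-0.008,0.135,0],
    [0.063,-0.008,0.135,0]
  ]
}}

```text
clock: 44.95
eef_pos: [504.2, 298.7, 75.2]
eef_rot: [3.14, -0.001, 1.438]
wrist_force: [0.5, 0.1, -0.0]
finger_gap: 0.5
finger_force: 0.0
```

>>> {"fn": "move_arm", "kwargs": {
  "moves": [
    [0,0,0.004,0],
    [0,0,0.008,0],
    [0,0,0.012,0],
    [0,0,0.015,0],
    [0,0,0.0175,0],
    [0,0,0.0175,0],
    [0,0,0.0175,0]
  ]
}}

```text
clock: 45.65
eef_pos: [503.3, 298.9, 56.0]
eef_rot: [3.141, -0.0, 1.439]
wrist_force: [0.5, -0.8, 3.4]
finger_gap: 0.8
finger_force: 1.9
```

>>> {"fn": "move_arm", "kwargs": {
  "moves": [
    [0,0,0.001,0],
    [0,0,0.002,0],
    [0,0,0.003,0],
    [0,0,0.003,0]
  ]
}}

```text
clock: 46.05
eef_pos: [503.4, 299.0, 54.0]
eef_rot: [3.141, -0.001, 1.439]
wrist_force: [-5.9, -3.1, 16.4]
finger_gap: 0.0
finger_force: 8.3
```

>>> {"fn": "move_arm", "kwargs": {
  "moves": [
    [0,0,0.001,0],
    [0,0,0.001,0],
    [0,0,0.001,0]
  ]
}}

```text
clock: 46.35
eef_pos: [503.5, 299.1, 53.9]
eef_rot: [3.14, -0.001, 1.439]
wrist_force: [-9.5, -5.2, 25.1]
finger_gap: 0.7
finger_force: 12.7
```

At the stop (54.0 mm, 25 N). Retract and check everything.

>>> {"fn": "move_arm", "kwargs": {
  "moves": [
    [0,0,-0.02,0],
    [0,0,-0.06,0],
    [0,0,-0.1,0],
    [0,0,-0.13,0],
    [0,0,-0.13,0],
    [0,0,-0.13,0]
  ]
}}

```text
clock: 46.95
eef_pos: [502.9, 298.8, 181.3]
eef_rot: [-3.141, 0.0, 1.439]
wrist_force: [-0.8, -0.6, -0.2]
finger_gap: 0.4
finger_force: 0.0
```

```bash
python3 - <<'E'
from h import *
S0=np.load('scene1.npz')['P']; p=cloud(snap('scene','s_end.png'))
g=box(p,480,600,-30,90,108,125); print('grip',cv2.minAreaRect(g[:,:2].astype(np.float32)))
for P in (S0,p):
    print('bucket',circ(box(P,500,720,-440,-200,108,122)), 'mug',circ(box(P,740,860,-60,30,85,100)), 'weight',box(P,370,430,150,220,20,60).mean(0).round(1),'watch',box(P,330,400,-10,60,6,20).mean(0).round(1),'filter',box(P,660,720,170,230,4,14).mean(0).round(1),'handle',[box(P,380,440,-460,-300,z-6,z+6).mean(0).round() for z in (50,80)])
E
```

```text
grip ((527.232177734375, 32.532752990722656), (69.56824493408203, 15.931761741638184), 80.6812515258789)
bucket (array([ 617.85654149, -317.77208825]), np.float64(74.83951398327805)) mug (array([790.91349209, -19.3428738 ]), np.float64(37.643251949448754)) weight [407.6 186.5  36.6] watch [351.8  32.9  11.8] filter [694.6 200.    7.9] handle [array([ 412., -332.,   50.]), array([ 412., -368.,   80.])]
bucket (array([ 627.67163407, -334.23059058]), np.float64(74.6629290043667)) mug (array([790.89307185, -19.31209687]), np.float64(37.644079392903826)) weight [408.2 188.1  36.6] watch [346.8  30.2  11.7] filter [694.4 200.1   7.9] handle [array([ 410., -338.,   50.]), array([ 411., -374.,   80.])]
```

```bash
python3 - <<'E'
from h import *
p=cloud(snap('scene')); k=box(p,530,730,-440,-220,108,125); A=np.c_[k[:,:2],np.ones(len(k))]; print(np.linalg.lstsq(A,k[:,2],rcond=None)[0][:2])
print(manip.sign_off())
E
```

```text
[0.01035318 0.00015673]
the job is handed in; nothing more can be done
None
```

I handed the job in at about 47 s: all 8 ice cubes were counted in the bucket, the scoop is back flat in its tray, the lid is shut and the bell was pressed to its stop. The bucket was later found knocked about 19 mm aside, still upright, and I did not recount the ice; the chart weight, stopwatch, filter and mug were not touched.

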